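Lift the ball nest plate off its pins and slide it into the drying bay

ROBOT

A 6-joint arm with a two-finger parallel gripper is mounted at the origin on the work surface. World frame = base frame: x ahead of the robot, y to its left, z up, the work surface at z = 0. Lengths are in m, angles in degrees, forces in N, time in s.
With the tool pointing down it reaches from about 0.3 to 0.85 m from the base axis. Payload 4.2 kg.
Tool frame: the origin (TCP) lies on the front face of the gripper's body, between the roots of the fingers; the fingertips stand 78 mm ahead of it and the grasp point (between the pads) lies 60 mm ahead of it (tcp_to_tips is the distance from the TCP to the fingertips, in m); z points along the fingers, y is the direction in which the jaws open and shut (so a half turn about z gives the same grasp; the last joint's range is limited). The gripper opens to 91 mm and grips with 3 to 60 N. Pads are 32 mm wide; open, the fingers measure 118 mm over their backs; the gripper's body (76 mm by 178 mm) begins 60 mm behind the grasp point.
Start: joints at [66.291, 18.312, 89.639, -0, 72.044, -1.146], TCP at [0.221, 0.531, 0.292] pointing down, gripper open.
Joint ranges: [-177.97, 177.97], [-48.28, 115.42], [12.27, 149.76], [-77.06, 257.06], [2.81, 150.46], [-146.56, 146.56]. Speed limits (degrees/s): [147.25, 147.25, 180, 180, 180, 180].

INTERFACE

Orientations are given as a 3x3 rotation matrix whose columns are the frame's x, y, z axes.
In Python, from workcell import * gives the robot as it stands. The module is installed in compiled form; this text tells all that it offers.
- The arm moves only by the tool carry_out, never from a script. Its argument "steps" is a list of rows, each a list of 4 numbers: the shift along the world's x, y, z in cm, then the turn about the world's z in degrees. In form: [[x, y, z, roll], ...]. A call has 1 to 12 rows; each row shifts and turns the pose as measured when the row begins; what a row does not reach is not made up. A row lasts 1/10 s, in which the tool goes at most 50 mm and 8.59 degrees, less where a joint would pass 70% of its speed; a pose out of reach is approached as far as the arm can. A call is refused whole if a number of a shift passes 5 or a number of a turn 8.59, either way. A call with a gripper value outside its range is refused whole. "grip" is the closure, from 0 (fully open) to 1 (shut), set as the call begins (left out, the last holds). The fingers move at their own pace and stop on an object; "force" is the grip in N (left out, the last holds). Time passes only in rows, so rows that do not move let the fingers close. It gives the time, the measured TCP pose, the force and the opening at its end, in the units of the state.
- state(): the state, without advancing time (a new reading comes with each control period).
- grab_frame(name): name is "scene" or "side" or "wrist"; returns the picture (384x512x3 uint8, red, green, blue); there is no depth.
- camera_info(name): a dict with "K" (3x3 intrinsics, pixels), "R" (3x3) and "t" (3): a world point X has camera coordinates R X + t. Camera axes: x right, y down, z forward; pixel columns grow to the right and rows downward; lengths in m; the calibration is good to about 2 mm. A picture is of the moment at which its call begins: read the wrist's pose just before it. camera_info takes no time and is no camera call; for the wrist camera it gives the pose at the moment of the call.
- job_done(): hands the job in, once; it reports no verdict.
The state is a dict: "t": time; "joints": joint angles; "qd": joint speeds; "tau": joint torques, N m; "ee_pos": TCP position; "ee_rot": TCP orientation; "ft_force": force on the tool from outside, world axes, zero at the start; "ft_torque": the same for the moment, N m; "grip_width": finger opening in m.
Only numpy, scipy, OpenCV 4.12 (cv2) and the standard library are available. Lean on these libraries where they do the work, as an engineer would, in place of code of your own. Each camera call takes 0.05 s, during which the arm holds its last target.

TASK

Take the wooden nest plate by its blue handle and lift it level and straight up off the two steel pins, without cocking it or dragging it hard against them, and stand it flat on the tiles, letting go. Then pick it up again by the yellow tail block and put it into the clear-roofed drying bay, nose first, lying flat on the bay's raised floor and seated fully home against the orange back stop with a firm push of about 10 N, never ramming it. The red ball has wet lacquer: do not touch it, keep it in its nest, keep the plate level throughout, and leave the other things as they are.

Things in the scene. Friction and masses are not known exactly. Their poses are not given: they have to be found in the camera images.
- jig: Fixed green pin jig: block 150 x 104 x 20 mm (x, y, z), origin at the centre of its underside. Two upright steel pins, 10 mm diameter, tapered tips, stand 34 mm above the block's top at (+30, +30) and (-30, -30) mm of its x, y. At the start the plate lies on the block, axes parallel to the jig's; it must rise 34 mm to clear the pins.
- plate: Loose maple nest plate, 14 mm thick, about 0.24 kg. Origin on the underside, under the blue handle; z up, x to the nose. Main part 90 mm wide (y) from x = -50 to the nose at +98 mm; a tongue 40 mm wide from x = -50 to -100. Two 12 mm through holes at (+30, +30) and (-30, -30) mm fit the jig's pins with 1 mm play all round. It balances with the ball at about x = +14 mm.
- handle: The blue handle, part of the plate: an upright bar 36 mm long (plate x), 14 mm thick (plate y), 62 mm high, origin at its foot's centre, 14 mm above the plate's origin. Pinch it across its 14 mm, high up, clear of the ball (which begins 14 mm from the bar's end).
- tail: The yellow tail block, part of the plate: 16 mm (plate x) by 30 mm (plate y), 40 mm high, origin at its foot's centre, at plate x = -80 mm, z = +14 mm. It stays outside the bay when the plate is home. Held here the nose hangs heavy: grip firmly.
- handle_top (a point): Centre of the top face of the blue handle (76 mm above the plate's underside).
- tail_top (a point): Centre of the top face of the yellow tail block (54 mm above the plate's underside, at plate x = -80 mm).
- nest (a point): Point on the plate where the ball's centre belongs: plate x = +62 mm, 44 mm above the underside. Around it a round black fence, 48 mm inside, 56 mm outside, 10 mm high, keeps the ball.
- ball: Loose red kendama ball, 60 mm diameter, about 75 g, with a pale chip and a dark hole, resting in the plate's nest; origin at its centre (its axes turn as it rolls). Wet: not to be touched by the robot.
- bay: Fixed drying bay, open at its -x side; origin at its underside's centre, x inwards. Floor 8 mm thick (a plain step) from x = -65 (mouth) to +63 mm, the face of the 34 mm high orange stop. Side guides 34 mm high, inner faces at y = +-52. Clear roof on posts, 116 to 122 mm up, from x = -45 to +65. With the plate home its origin is at bay x = -35, z = +8, y within 7, x axes parallel.
- stop: The orange back stop across the bay's inner end, fixed to the bay and rigid: 10 mm thick (bay x), 104 mm wide, 34 mm high; origin at its underside's centre, at bay x = +68 mm. The plate's nose face seats on it.
- post: Bystander, fixed: twist socket drying post on a 70 mm foot with a yellow ball locked on top, 180 mm high; origin at the centre of its underside.
- bowl: Bystander, loose: blue glazed bowl, 110 mm across, 50 mm high; origin at the centre of its underside.
- spike: Bystander, loose: maple spike lying down, about 92 mm long, 22 mm thick; origin under its middle, x along it.
- awl: Bystander, loose: steel awl handle with short point lying down, about 125 mm long with the point, 22 mm thick; origin underneath near its middle, x along it.

How it is judged:
By the outcome, as a careful person would: the job done as asked, in the order asked, and still so for the second after the job is handed in, with the robot touching nothing.
It also fails if it takes over 72 s, if anything falls off the work surface, if the arm or the gripper's body presses on something with over 40 N, if the wrist force passes 120 N, or if a joint passes its speed limit or range.

## Working session

There is one attempt and no reset: what is moved stays moved. The work goes in short steps, Python scripts to look and compute and a tool call to move; the robot and the scene stay as the last step left them, time stands still between calls to the robot, and variables do not carry over. Pictures are saved under pics/ and viewed, and the job is handed in when it is done.

Besides the shell and the picture viewer there is one more tool, called by a JSON object that holds its "op" and its "data". carry_out: Moves the arm, as the interface text tells. Its arguments: {"type":"object","properties":{"steps":{"type":"array","items":{"type":"array","items":{"type":"number"}}},"grip":{"type":"number"},"force":{"type":"number"}},"required":["steps"]}

```bash
mkdir -p pics; ls
python3 - <<'E'
from workcell import *
import cv2, numpy as np
s=state(); print({k:np.round(v,3).tolist() for k,v in s.items()})
for n in ["scene","side","wrist"]:
    ci=camera_info(n); print(n,np.round(ci["K"],1).tolist(),np.round(ci["R"],3).tolist(),np.round(ci["t"],3).tolist())
    cv2.imwrite(f"pics/{n}0.png",grab_frame(n)[:,:,::-1])
E
```

```text
pics
{'t': 0.0, 'joints': [66.291, 18.352, 89.706, -0.001, 72.044, -1.148], 'qd': [0.026, 0.049, -0.008, -0.027, 0.021, 0.024], 'tau': [-0.001, -41.247, -23.197, 0.073, 0.046, -0.0], 'ee_pos': [0.22, 0.531, 0.291], 'ee_rot': [[-0.923, 0.384, -0.001], [0.384, 0.923, -0.002], [0.0, -0.002, -1.0]], 'ft_force': [0.105, -0.171, -0.082], 'ft_torque': [-0.029, 0.001, 0.021], 'grip_width': 0.092}
scene [[387.3, 0.0, 250.1], [0.0, 387.3, 190.2], [0.0, 0.0, 1.0]] [[0.215, 0.977, 0.006], [0.743, -0.16, -0.65], [-0.634, 0.144, -0.76]] [-0.142, -0.375, 1.549]
side [[349.6, 0.0, 256.6], [0.0, 349.6, 193.3], [0.0, 0.0, 1.0]] [[0.93, -0.368, -0.012], [-0.274, -0.669, -0.691], [0.246, 0.646, -0.723]] [-0.572, 0.235, 1.102]
wrist [[344.1, 0.0, 258.0], [0.0, 344.1, 189.0], [0.0, 0.0, 1.0]] [[0.383, 0.924, -0.002], [0.891, -0.369, 0.264], [0.243, -0.103, -0.964]] [-0.574, -0.028, 0.39]
```

View pics/scene0.png

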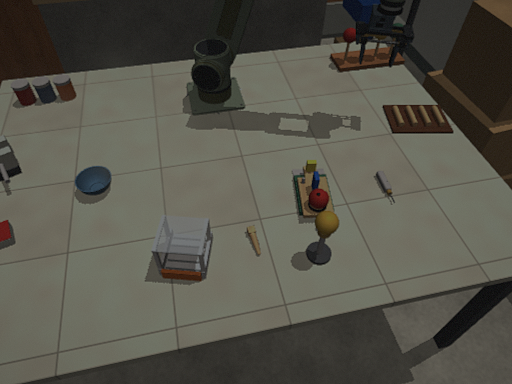

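View pics/side0.png

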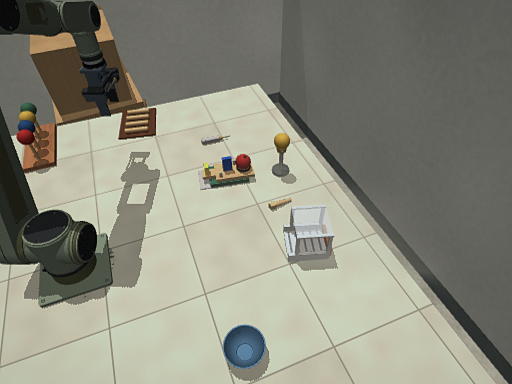

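View pics/wrist0.png

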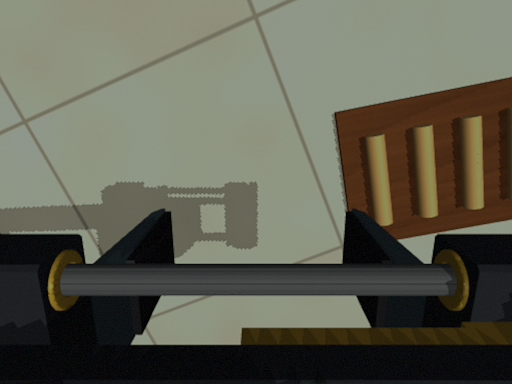

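The scene view shows the tail at about (311,166), handle (316,178), ball (318,199), and bay with its orange stop at (182,273). The post (320,240), spike (254,240), awl (385,187) and bowl (93,180) stand around them. I'll zoom in to measure.

```bash
cat > h.py <<'E'
import numpy as np, cv2
def ray(ci,u,v):
    d=np.linalg.inv(ci["K"])@np.array([u,v,1.]); R=np.array(ci["R"]);t=np.array(ci["t"])
    return -R.T@t, R.T@d
def onz(ci,u,v,z):
    o,d=ray(ci,u,v); return o+d*(z-o[2])/d[2]
def proj(ci,X):
    c=np.array(ci["R"])@np.array(X)+np.array(ci["t"]); p=ci["K"]@c; return p[:2]/p[2]
def tri(a,b):
    A=np.zeros((3,3));bb=np.zeros(3)
    rs=[ray(*a),ray(*b)]
    for o,d in rs:
        d=d/np.linalg.norm(d);P=np.eye(3)-np.outer(d,d);A+=P;bb+=P@o
    X=np.linalg.solve(A,bb)
    return X,[np.linalg.norm(np.cross(X-o,d/np.linalg.norm(d))) for o,d in rs]
E
python3 - <<'E'
import cv2
a=cv2.imread("pics/scene0.png");b=cv2.imread("pics/side0.png")
def crop(im,x0,y0,x1,y1,k,n): cv2.imwrite(n,cv2.resize(im[y0:y1,x0:x1],None,fx=k,fy=k,interpolation=cv2.INTER_CUBIC))
crop(a,270,140,370,215,8,"pics/c1.png")
crop(a,140,205,240,280,8,"pics/c2.png")
crop(b,190,130,290,205,8,"pics/c3.png")
crop(b,265,195,345,255,10,"pics/c4.png")
E
```

```text
(no output)
```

View pics/c1.png

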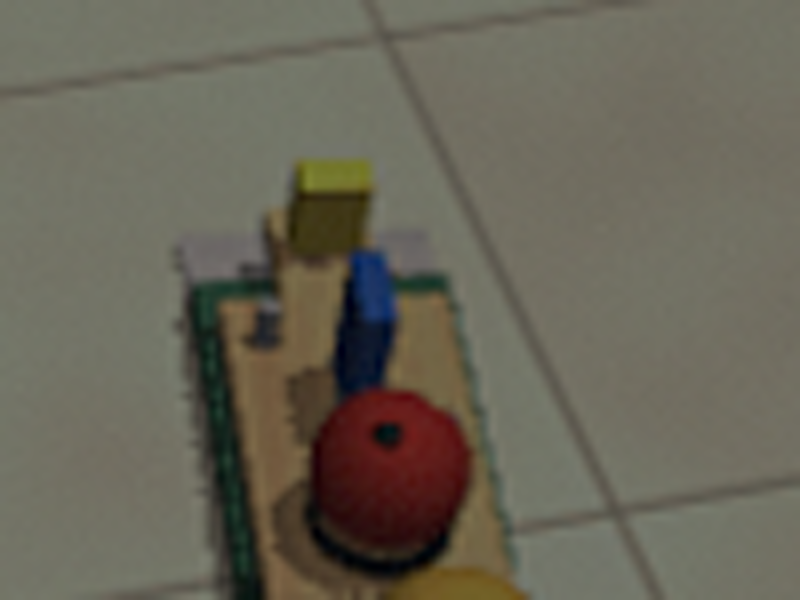

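View pics/c2.png

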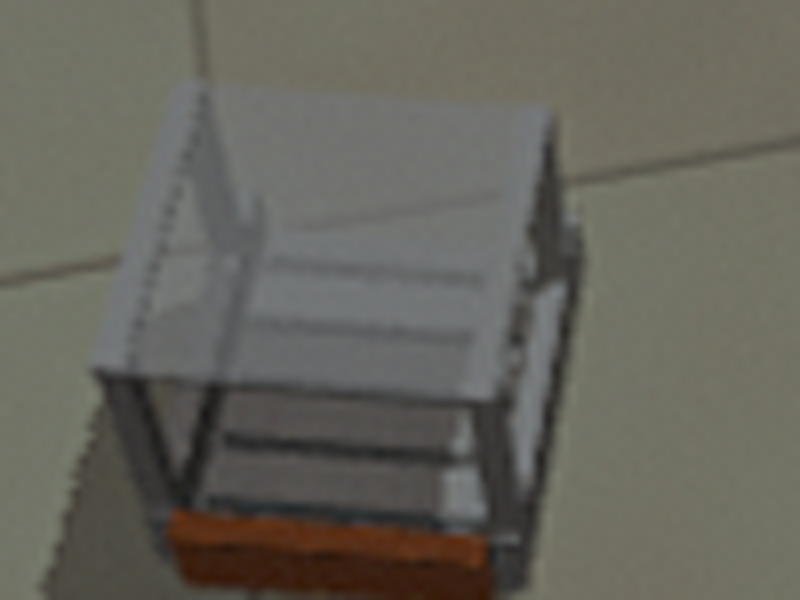

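View pics/c3.png

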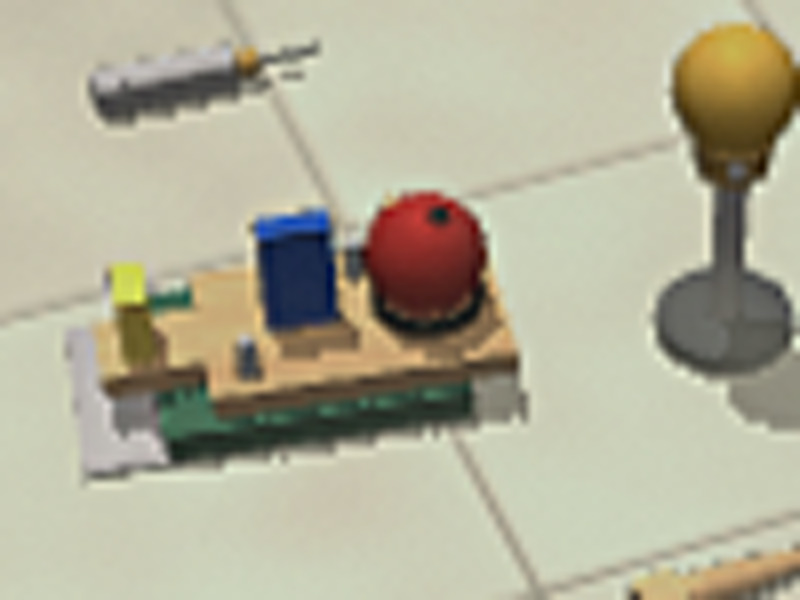

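View pics/c4.png

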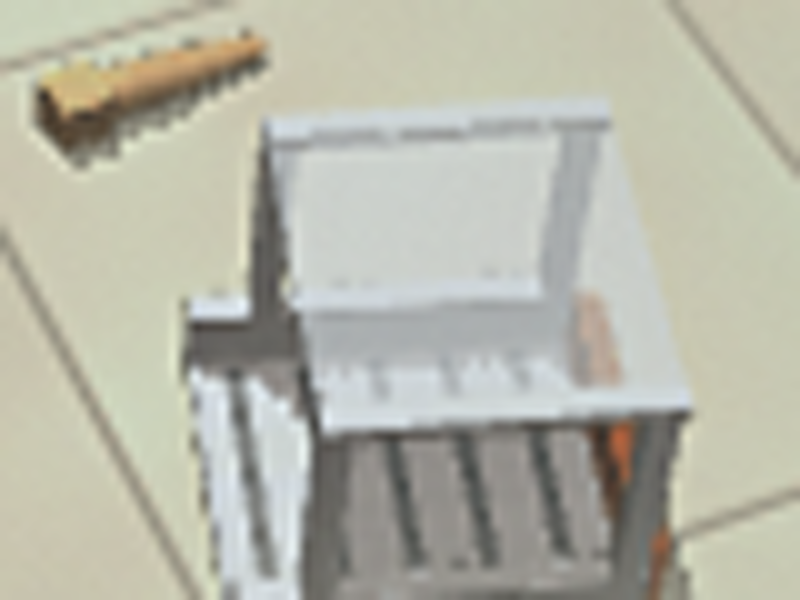

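Run:
```python
from workcell import *
from h import *
S=camera_info("scene");D=camera_info("side")
c=lambda x0,y0,k,p:(x0+(p[0]+.5)/k-.5,y0+(p[1]+.5)/k-.5)
def T(n,a,b):
    X,e=tri((S,*a),(D,*b)); print(n,np.round(X,4),np.round(e,4))
    return X
h=T("handle_top z.096",c(270,140,8,(373,285)),c(190,130,8,(292,224)))
t=T("tail_top z.074",c(270,140,8,(335,177)),c(190,130,8,(129,284)))
b=T("ball z.064",c(270,140,8,(391,470)),c(190,130,8,(425,253)))
for n,v in [("h-t",h-t),("b-h",b-h)]: print(n,np.round(v,4),np.hypot(*v[:2]),np.degrees(np.arctan2(v[1],v[0])))
sc=[(185,85),(550,107),(497,400),(97,372)]; sd=[(322,430),(268,122),(608,105),(690,412)]
# scene: TL=near robot, y-; TR= near robot y+; BR far y+; BL far y-
P=[T("roof",c(140,205,8,a),c(265,195,10,q)) for a,q in zip(sc,sd)]
P=np.array(P); print(np.round(P.mean(0),4))
for i in range(4):
    v=P[(i+1)%4]-P[i]; print(np.linalg.norm(v),np.degrees(np.arctan2(v[1],v[0])))
a=T("stop tl",c(140,205,8,(175,512)),c(265,195,10,(655,530)))
for p in [(175,512),(488,540),(180,583),(492,600)]: print("stop",np.round(onz(S,*c(140,205,8,p),.034),4),np.round(onz(S,*c(140,205,8,p),0),4))
for n,u in dict(post=(318,254),spike=(254,240),awl=(385,187),bowl=(93,181)).items(): print(n,np.round(onz(S,*u,0.01),3))
```

```text
handle_top z.096 [0.578  0.216  0.0969] [0.0008 0.0008]
tail_top z.074 [0.5001 0.2303 0.0736] [0.0006 0.0006]
ball z.064 [0.6398 0.2064 0.0659] [0.0007 0.0007]
h-t [ 0.0779 -0.0144  0.0232] 0.0792127793561963 -10.442291095612871
b-h [ 0.0618 -0.0096 -0.031 ] 0.06250522851680876 -8.840504203268674
roof [ 0.6501 -0.2332  0.1211] [0.001 0.001]
roof [ 0.6863 -0.1189  0.1231] [0.0019 0.0019]
roof [ 0.7901 -0.151   0.1207] [0.0024 0.0024]
roof [ 0.7533 -0.2673  0.1201] [0.0011 0.0011]
[ 0.72   -0.1926  0.1213]
0.11987570939889818 72.4066368914375
0.10866945356419533 -17.159967441511665
0.12203032734097645 -107.544505171848
0.10875625282915584 161.69617801696606
stop tl [ 0.76   -0.257   0.0426] [0.0009 0.0009]
stop [ 0.7543 -0.2574  0.034 ] [ 0.734  -0.2616  0.    ]
stop [ 0.786  -0.1594  0.034 ] [ 0.7669 -0.1599  0.    ]
stop [ 0.7804 -0.2576  0.034 ] [ 0.761  -0.2619  0.    ]
stop [ 0.8075 -0.161   0.034 ] [ 0.7892 -0.1616 -0.    ]
post [0.786 0.164 0.01 ]
spike [0.704 0.001 0.01 ]
awl [0.597 0.451 0.01 ]
bowl [ 0.377 -0.452  0.01 ]
```

Everything is consistent: the triangulated heights, the 79 mm handle to tail distance and the roof size all match. Plate yaw is about -10° and bay yaw about -17.5°, with the bay origin near (0.711,-0.190). I'll move over the handle and check with the wrist camera.

{"op": "carry_out", "data": {"steps": [[2,-1.8,0,1.1],[3,-2.6,0,1.1],[3,-2.6,0,1.1],[3,-2.6,0,1.1],[3.3,-2.9,0,1.1],[3.3,-2.9,0,1.1],[3.3,-2.9,0,1.1],[3.3,-2.9,0,1.1],[3,-2.6,0,1.1],[3,-2.6,0,1.1],[3,-2.6,0,1],[2,-1.8,0,0.8]], "grip": 0, "force": 20}}

```text
t: 1.35
ee_pos: [0.5805, 0.2107, 0.2876]
ee_rot: [[-0.988, 0.152, -0.005], [0.152, 0.988, -0.004], [0.004, -0.005, -1.0]]
ft_force: [0.2, 0.5, -0.1]
grip_width: 0.0911
```

{"op": "carry_out", "data": {"steps": [[0,0,0,0],[0,0,0,0]]}}

```text
t: 1.55
ee_pos: [0.5826, 0.2078, 0.2862]
ee_rot: [[-0.987, 0.158, -0.007], [0.158, 0.987, -0.005], [0.006, -0.006, -1.0]]
ft_force: [0.1, 0.3, 0.6]
grip_width: 0.0912
```

Run:
```python
from workcell import *
from h import *
s=state(); print(s["t"],np.round(s["ee_pos"],4),np.round(s["ee_rot"],3).tolist(),s["ft_force"])
ci=camera_info("wrist")
im=grab_frame("wrist"); cv2.imwrite("pics/w1.png",im[:,:,::-1])
import pickle; pickle.dump(ci,open("w1.pkl","wb"))
for X in [(0.578,.216,.096),(0.5,.2303,.074),(.6398,.2064,.064)]: print(proj(ci,X))
```

```text
1.55 [0.5826 0.2078 0.2862] [[-0.987, 0.158, -0.007], [0.158, 0.987, -0.005], [0.006, -0.006, -1.0]] [0.09119597 0.28252772 0.62860006]
[267.46302811 182.63281586]
[269.78689106  85.36704157]
[266.58803914 236.68332541]
```

View pics/w1.png

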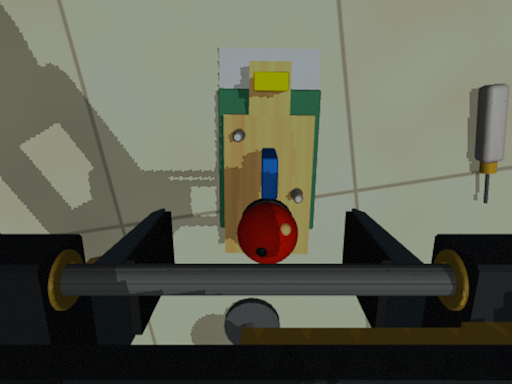

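Run:
```python
import cv2
a=cv2.imread("pics/w1.png")
cv2.imwrite("pics/w1c.png",cv2.resize(a[50:270,200:340],None,fx=2.7*1.0,fy=2.7,interpolation=cv2.INTER_CUBIC))
h=cv2.cvtColor(a,cv2.COLOR_BGR2HSV)
m=cv2.inRange(h,(105,120,40),(125,255,255)); m[:, :200]=0;m[:,340:]=0
import numpy as np
for v in range(145,205,3):
    r=np.where(m[v])[0]
    if len(r): print(v,r.min(),r.max(),h[v,r,2].mean().round())
m=cv2.inRange(h,(25,150,90),(35,255,255));c=max(cv2.findContours(m,0,2)[0],key=cv2.contourArea);print(cv2.minAreaRect(c),cv2.boundingRect(c))
```

```text
151 262 274 54.0
154 262 275 55.0
157 262 276 51.0
160 262 277 140.0
163 262 277 143.0
166 262 277 143.0
169 262 277 142.0
172 262 277 125.0
175 262 277 97.0
178 262 276 99.0
181 262 276 99.0
184 262 276 99.0
187 262 276 98.0
190 262 276 98.0
193 262 276 97.0
196 262 276 98.0
199 268 275 41.0
((271.0, 81.0), (20.0, 34.0), 90.0) (254, 71, 35, 21)
```

View pics/w1c.png

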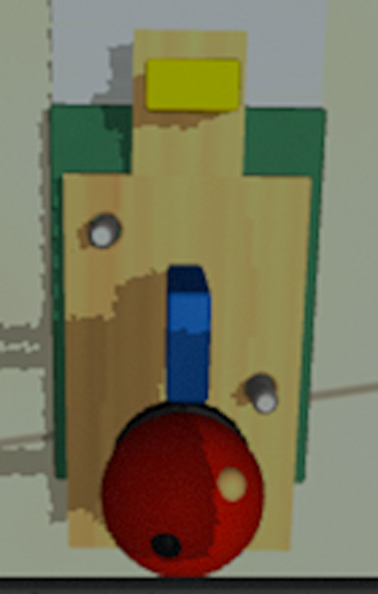

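Run:
```python
from h import *
import pickle; ci=pickle.load(open("w1.pkl","rb"))
a=onz(ci,269.6,158.6,.096);b=onz(ci,269.1,198.4,.096);t=onz(ci,271.2,81.2,.074)
h=(a+b)/2
ang=lambda v:np.degrees(np.arctan2(v[1],v[0]))
print(a,b,np.linalg.norm(b-a),ang(b-a)); print(h,t,np.linalg.norm((h-t)[:2]),ang(h-t))
print(np.linalg.norm(onz(ci,261.5,170,.096)-onz(ci,277.3,170,.096)))
# plate edges on z=.034: left/right corners near tongue & nose
s=200;k=2.7
for p in [(62,175),(312,178),(68,548),(290,550)]: print(np.round(onz(ci,200+(p[0]+.5)/k-.5,50+(p[1]+.5)/k-.5,.034),4))
```

```text
[0.55800497 0.22082929 0.096     ] [0.59193218 0.21529587 0.096     ] 0.034375495028284 -9.263200883181504
[0.57496858 0.21806258 0.096     ] [0.49685921 0.23197635 0.074     ] 0.07933893094928123 -10.100265290381346
0.013196517974593055
[0.5187 0.182  0.034 ]
[0.534  0.2712 0.034 ]
[0.6639 0.1573 0.034 ]
[0.6785 0.2456 0.034 ]
```

{"op": "carry_out", "data": {"steps": [[-0.3,0.4,-0.5,-0.3],[-0.4,0.6,-1.5,-0.3],[0,0,-2,-0.2],[0,0,-2,0],[0,0,-1,0],[0,0,0,0]], "grip": 0.2}}

```text
t: 2.2
ee_pos: [0.5686, 0.2252, 0.2142]
ee_rot: [[-0.986, 0.164, -0.007], [0.164, 0.986, -0.003], [0.007, -0.005, -1.0]]
ft_force: [-0.6, -0.4, -0.2]
grip_width: 0.0731
```

Run:
```python
from workcell import *
from h import *
s=state(); print(s["t"],np.round(s["ee_pos"],4),np.round(s["ee_rot"],4).tolist(),s["ft_force"])
ci=camera_info("wrist")
im=grab_frame("wrist"); cv2.imwrite("pics/w2.png",im[:,:,::-1])
s=state(); print(s["t"],np.round(s["ee_pos"],4),np.round(s["ee_rot"],4).tolist(),s["ft_force"])
import pickle; pickle.dump(ci,open("w2.pkl","wb"))
a=im[:,:,::-1].copy();h=cv2.cvtColor(a,cv2.COLOR_BGR2HSV)
m=cv2.inRange(h,(105,120,40),(125,255,255)); m[:, :200]=0;m[:,340:]=0
for v in range(110,260,4):
    r=np.where(m[v])[0]
    if len(r): print(v,r.min(),r.max(),h[v,r,2].mean().round())
```

```text
2.2 [0.5686 0.2252 0.2142] [[-0.9864, 0.1639, -0.0074], [0.1639, 0.9865, -0.0033], [0.0068, -0.0045, -1.0]] [-0.55140922 -0.38996802 -0.17403543]
2.25 [0.5689 0.2253 0.2149] [[-0.9864, 0.164, -0.0064], [0.164, 0.9865, -0.0028], [0.0058, -0.0038, -1.0]] [-0.28356857 -0.04236913  0.10336229]
182 244 258 50.0
186 243 259 50.0
190 242 259 50.0
194 242 259 50.0
198 241 259 49.0
202 240 259 54.0
206 239 259 118.0
210 239 259 100.0
214 240 259 101.0
218 240 259 100.0
222 239 259 125.0
226 239 259 120.0
230 239 259 122.0
234 239 258 127.0
238 239 258 128.0
242 239 259 119.0
246 239 259 121.0
250 239 259 123.0
```

View pics/w2.png

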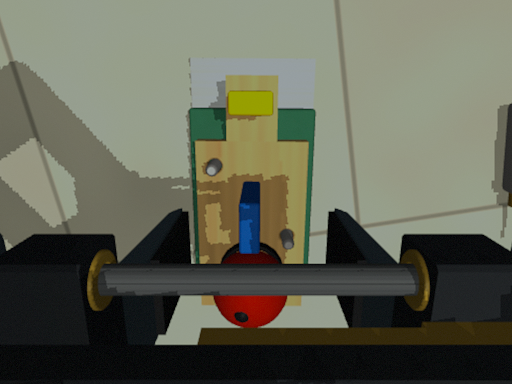

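Run:
```python
from h import *
from workcell import *
import pickle; ci=pickle.load(open("w2.pkl","rb"))
a=onz(ci,249.2,203.7,.096);b=onz(ci,249.2,252,.096)
a2=cv2.imread("pics/w2.png");hs=cv2.cvtColor(a2,cv2.COLOR_BGR2HSV)
m=cv2.inRange(hs,(25,150,90),(35,255,255));c=max(cv2.findContours(m,0,2)[0],key=cv2.contourArea);r=cv2.boundingRect(c);print(r)
t=onz(ci,r[0]+r[2]/2-.5,r[1]+r[3]/2-.5,.074)
h=(a+b)/2
ang=lambda v:np.degrees(np.arctan2(v[1],v[0]))
print(a,b,np.linalg.norm(b-a),ang(b-a)); print(h,t,np.linalg.norm((h-t)[:2]),ang(h-t))
s=state();R=s["ee_rot"];g=s["ee_pos"]+.06*R[:,2];d=h-g
print("grasp",g,"delta",d[:2]); print("tool yaw",ang(R[:,1])-90, "along plate",d[0]*.985-d[1]*.172,"lat",d[0]*.172+d[1]*.985)
# pinhole of grip midpoint
print(np.linalg.norm(onz(ci,238.5,230,.096)-onz(ci,259.5,230,.096)))
```

```text
(228, 91, 45, 25)
[0.55788955 0.22130801 0.096     ] [0.59096332 0.21559741 0.096     ] 0.03356315371153149 -9.796238736877799
[0.57442644 0.21845271 0.096     ] [0.49672983 0.23174754 0.074     ] 0.07882585151560836 -9.709960084391064
grasp [0.56855715 0.22516204 0.15493346] delta [ 0.00586929 -0.00670933]
tool yaw -9.438825925350955 along plate 0.006935253562315164 lat -0.005599176189124265
0.013694331959209908
```

{"op": "carry_out", "data": {"steps": [[0.2,-0.3,0,-0.4],[0.2,-0.2,0,0],[0,0,0,0],[0,0,0,0]]}}

```text
t: 2.65
ee_pos: [0.5744, 0.2208, 0.2182]
ee_rot: [[-0.985, 0.171, -0.001], [0.171, 0.985, -0.001], [0.001, -0.001, -1.0]]
ft_force: [-0.2, -0.1, 0.5]
grip_width: 0.0728
```

{"op": "carry_out", "data": {"steps": [[0,0,0,0],[0,0,0,0]]}}

```text
t: 2.85
ee_pos: [0.5748, 0.2206, 0.2189]
ee_rot: [[-0.985, 0.172, 0.001], [0.172, 0.985, -0.0], [-0.001, -0.0, -1.0]]
ft_force: [-0.1, 0.5, 0.0]
grip_width: 0.0727
```

{"op": "carry_out", "data": {"steps": [[0,-0.1,-0.5,0],[0,-0.1,-1,0],[0,0,-1,0],[0,0,-1,0],[0,0,-1,0],[0,0,-0.6,0],[0,0,-0.3,0],[0,0,0,0]]}}

```text
t: 3.65
ee_pos: [0.5737, 0.2181, 0.1582]
ee_rot: [[-0.985, 0.172, -0.003], [0.172, 0.985, -0.002], [0.003, -0.002, -1.0]]
ft_force: [0.4, 0.2, 0.8]
grip_width: 0.0729
```

{"op": "carry_out", "data": {"steps": [[0,0,0,0],[0,0,0,0]]}}

```text
t: 3.85
ee_pos: [0.574, 0.2182, 0.1586]
ee_rot: [[-0.985, 0.172, -0.002], [0.172, 0.985, -0.001], [0.002, -0.002, -1.0]]
ft_force: [0.3, -0.6, 0.6]
grip_width: 0.0731
```

{"op": "carry_out", "data": {"steps": [[0,0,-0.4,0],[0,0,-0.4,0],[0,0,-0.3,0],[0,0,0,0],[0,0,0,0],[0,0,0,0]], "grip": 0.5}}

```text
t: 4.45
ee_pos: [0.5744, 0.2184, 0.1476]
ee_rot: [[-0.985, 0.172, -0.0], [0.172, 0.985, -0.0], [0.0, -0.001, -1.0]]
ft_force: [-0.2, 0.2, 0.5]
grip_width: 0.0459
```

Run:
```python
from workcell import *
from h import *
s=state(); print(s["t"],np.round(s["ee_pos"],4),np.round(s["ee_rot"],4).tolist(),s["ft_force"],s["grip_width"])
ci=camera_info("wrist")
im=grab_frame("wrist"); cv2.imwrite("pics/w3.png",im[:,:,::-1])
a=im[:,:,::-1].copy();h=cv2.cvtColor(a,cv2.COLOR_BGR2HSV)
m=cv2.inRange(h,(105,120,40),(125,255,255)); m[:, :200]=0;m[:,340:]=0
for v in range(110,265,6):
    r=np.where(m[v])[0]
    if len(r): print(v,r.min(),r.max(),h[v,r,2].mean().round(), onz(ci,(r.min()+r.max())/2,v,.096))
g=s["ee_pos"]+.05*s["ee_rot"][:,2]; print(g)
```

```text
4.45 [0.5744 0.2184 0.1476] [[-0.9852, 0.1716, -0.0004], [0.1716, 0.9852, -0.0005], [0.0003, -0.0005, -1.0]] [-0.24961901  0.21046367  0.45853465] 0.04586781927187094
200 247 267 57.0 [0.54271889 0.22393864 0.096     ]
206 246 268 57.0 [0.54541578 0.2234673  0.096     ]
212 245 269 57.0 [0.5481389  0.22299138 0.096     ]
218 244 269 57.0 [0.55085092 0.2222938  0.096     ]
224 244 270 58.0 [0.55366538 0.2220255  0.096     ]
230 243 270 63.0 [0.55643147 0.22131628 0.096     ]
236 243 271 112.0 [0.55930152 0.22104047 0.096     ]
242 243 271 111.0 [0.56216173 0.22054059 0.096     ]
248 243 271 110.0 [0.5650506 0.2200357 0.096    ]
254 243 271 127.0 [0.56796856 0.21952572 0.096     ]
260 243 271 133.0 [0.57091606 0.21901058 0.096     ]
[0.5744165  0.21836106 0.09759895]
```

View pics/w3.png

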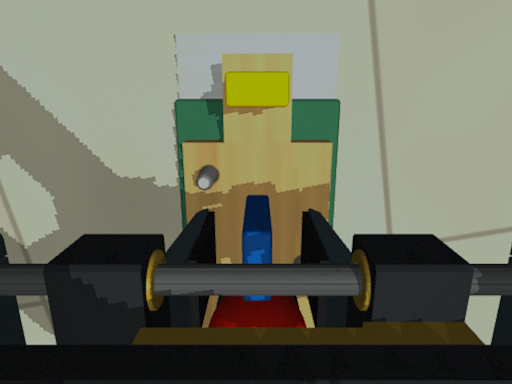

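The handle (columns 243–271, centre 257) sits centred between the fingers. Closing gently now, then firmer.

{"op": "carry_out", "data": {"steps": [[0,0,0,0],[0,0,0,0],[0,0,0,0],[0,0,0,0],[0,0,0,0],[0,0,0,0]], "grip": 1, "force": 10}}

```text
t: 5.1
ee_pos: [0.5746, 0.2183, 0.148]
ee_rot: [[-0.985, 0.172, 0.0], [0.172, 0.985, -0.0], [-0.0, -0.0, -1.0]]
ft_force: [-0.7, 0.3, -0.9]
grip_width: 0.0138
```

{"op": "carry_out", "data": {"steps": [[0,0,0,0],[0,0,0,0]], "force": 40}}

```text
t: 5.3
ee_pos: [0.5746, 0.2183, 0.148]
ee_rot: [[-0.985, 0.171, 0.0], [0.171, 0.985, -0.0], [-0.0, -0.0, -1.0]]
ft_force: [0.7, -0.6, -0.0]
grip_width: 0.0139
```

Gripped at 13.9 mm with almost no side force. Now a slow lift, watching the forces.

{"op": "carry_out", "data": {"steps": [[0,0,0.2,0],[0,0,0.2,0],[0,0,0.2,0]]}}

```text
t: 5.6
ee_pos: [0.5738, 0.218, 0.1527]
ee_rot: [[-0.985, 0.172, -0.003], [0.172, 0.985, -0.002], [0.002, -0.002, -1.0]]
ft_force: [1.9, 0.1, -3.4]
grip_width: 0.0138
```

{"op": "carry_out", "data": {"steps": [[0,0,0.2,0],[0,0,0.2,0],[0,0,0.2,0]]}}

```text
t: 5.9
ee_pos: [0.5739, 0.218, 0.1587]
ee_rot: [[-0.985, 0.172, -0.003], [0.172, 0.985, -0.002], [0.003, -0.002, -1.0]]
ft_force: [0.0, -0.4, -3.2]
grip_width: 0.014
```

{"op": "carry_out", "data": {"steps": [[0.05,0,0.2,0],[0,0,0.25,0],[0,0,0.25,0],[0,0,0.25,0]]}}

```text
t: 6.3
ee_pos: [0.574, 0.218, 0.169]
ee_rot: [[-0.985, 0.172, -0.004], [0.172, 0.985, -0.002], [0.004, -0.002, -1.0]]
ft_force: [0.3, -0.1, -3.6]
grip_width: 0.0139
```

{"op": "carry_out", "data": {"steps": [[0,0,0.25,0],[0,0,0.25,0],[0,0,0.25,0],[0,0,0.25,0]]}}

```text
t: 6.7
ee_pos: [0.5739, 0.218, 0.18]
ee_rot: [[-0.985, 0.172, -0.004], [0.172, 0.985, -0.002], [0.004, -0.002, -1.0]]
ft_force: [0.5, 0.2, -2.8]
grip_width: 0.0136
```

{"op": "carry_out", "data": {"steps": [[0,0,0.25,0],[0,0,0.25,0],[0,0,0.25,0],[0,0,0.25,0]]}}

```text
t: 7.1
ee_pos: [0.5735, 0.2179, 0.1909]
ee_rot: [[-0.985, 0.172, -0.005], [0.172, 0.985, -0.002], [0.004, -0.003, -1.0]]
ft_force: [0.5, -0.4, -2.8]
grip_width: 0.0136
```

{"op": "carry_out", "data": {"steps": [[0,0,0.4,0],[0,0,0.4,0],[0,0,0.4,0],[0,0,0.2,0],[0,0,0,0],[0,0,0,0]]}}

```text
t: 7.7
ee_pos: [0.5737, 0.218, 0.2069]
ee_rot: [[-0.985, 0.172, -0.004], [0.172, 0.985, -0.001], [0.004, -0.002, -1.0]]
ft_force: [0.4, 0.7, -3.4]
grip_width: 0.0137
```

Run:
```python
from workcell import *
from h import *
s=state(); print(s["t"],np.round(s["ee_pos"],4),np.round(s["ee_rot"],4).tolist(),s["ft_force"],s["ft_torque"])
a=grab_frame("wrist");b=grab_frame("side");
c=cv2.resize(b[120:200,170:300],(520,320),interpolation=cv2.INTER_CUBIC)
cv2.imwrite("pics/w4.png",cv2.vconcat([cv2.resize(a,(347,260)),cv2.resize(c,(347,214))])[:,:,::-1])
cv2.imwrite("pics/s4.png",c[:,:,::-1])
```

```text
7.7 [0.5737 0.218  0.2069] [[-0.9851, 0.1717, -0.0039], [0.1717, 0.9851, -0.0015], [0.0035, -0.0021, -1.0]] [ 0.44164023  0.69634988 -3.37628572] [ 0.03053893  0.05885182 -0.00740026]
```

View pics/w4.png

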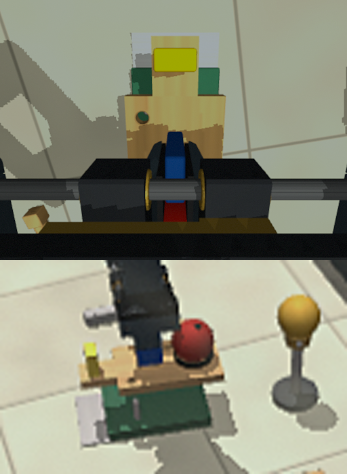

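The plate is clear of the pins, level, with the ball in its nest. Carrying it toward free tiles in front of the bay.

{"op": "carry_out", "data": {"steps": [[-0.15,-0.4,0,-0.2],[-0.3,-0.8,0,-0.4],[-0.4,-1.2,0,-0.4],[-0.5,-1.5,0,-0.4],[-0.55,-1.6,0,-0.4],[-0.55,-1.6,0,-0.4],[-0.55,-1.6,0,-0.4],[-0.55,-1.6,0,-0.4],[-0.55,-1.6,0,-0.4],[-0.55,-1.6,0,-0.4],[-0.55,-1.6,0,-0.4],[-0.55,-1.6,0,-0.4]]}}

```text
t: 9.0
ee_pos: [0.5095, 0.0357, 0.2067]
ee_rot: [[-0.966, 0.258, -0.005], [0.258, 0.966, -0.003], [0.004, -0.004, -1.0]]
ft_force: [0.9, 0.2, -3.0]
grip_width: 0.0135
```

{"op": "carry_out", "data": {"steps": [[-0.55,-1.6,0,-0.4],[-0.55,-1.6,0,-0.4],[-0.55,-1.6,0,-0.4],[-0.55,-1.6,0,-0.4],[-0.5,-1.5,0,-0.4],[-0.5,-1.4,0,-0.4],[-0.4,-1.1,0,-0.4],[-0.3,-0.8,0,-0.3],[-0.2,-0.5,0,0],[-0.1,-0.3,0,0],[0,0,0,0]]}}

```text
t: 10.1
ee_pos: [0.46, -0.0977, 0.2084]
ee_rot: [[-0.947, 0.32, -0.002], [0.32, 0.947, -0.004], [0.0, -0.004, -1.0]]
ft_force: [-0.7, -0.4, -3.4]
grip_width: 0.0138
```

{"op": "carry_out", "data": {"steps": [[0,0,0,0],[0,0,0,0]]}}

```text
t: 10.3
ee_pos: [0.4603, -0.0972, 0.2084]
ee_rot: [[-0.947, 0.32, -0.001], [0.32, 0.947, -0.003], [0.0, -0.004, -1.0]]
ft_force: [0.4, -0.8, -2.7]
grip_width: 0.0138
```

{"op": "carry_out", "data": {"steps": [[0,0,-0.4,0],[0,0,-0.8,0],[0,0,-1,0],[0,0,-1,0],[0,0,-1,0],[0,0,-1,0],[0,0,-0.7,0],[0,0,-0.4,0],[0,0,-0.3,0],[0,0,0,0],[0,0,0,0]]}}

```text
t: 11.4
ee_pos: [0.4602, -0.0961, 0.1352]
ee_rot: [[-0.948, 0.318, -0.004], [0.318, 0.948, -0.002], [0.003, -0.004, -1.0]]
ft_force: [0.9, -0.7, -2.1]
grip_width: 0.0137
```

Run:
```python
from workcell import *
from h import *
s=state(); print(s["t"],np.round(s["ee_pos"],4),np.round(s["ee_rot"],4).tolist(),s["ft_force"],s["ft_torque"])
a=grab_frame("scene");b=grab_frame("side");cv2.imwrite("pics/sc5.png",a[:,:,::-1]);cv2.imwrite("pics/sd5.png",b[:,:,::-1])
c=cv2.resize(b[150:300,140:350],(700,500),interpolation=cv2.INTER_CUBIC)
cv2.imwrite("pics/s5.png",c[:,:,::-1])
```

```text
11.4 [ 0.4602 -0.0961  0.1352] [[-0.9481, 0.3181, -0.0037], [0.3181, 0.9481, -0.0025], [0.0027, -0.0035, -1.0]] [ 0.91755501 -0.68381034 -2.07068863] [ 0.05274158  0.03279742 -0.02629612]
```

View pics/s5.png

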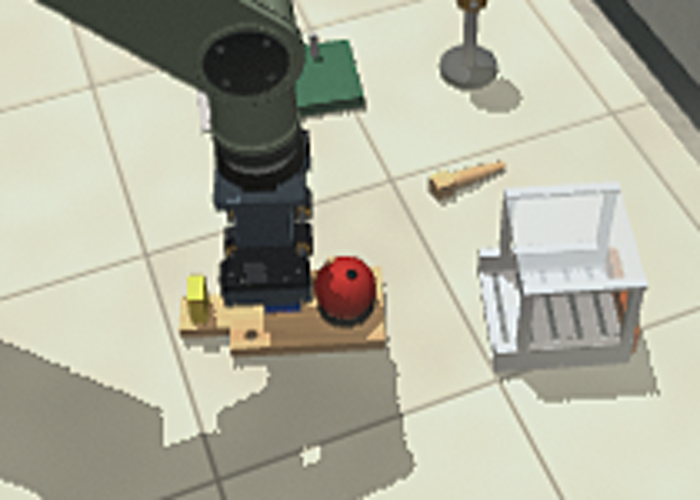

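The plate hovers level just above clear tiles, in line with the bay. Setting it down in small steps.

{"op": "carry_out", "data": {"steps": [[0,0,-0.2,0],[0,0,-0.15,0],[0,0,-0.1,0]]}}

```text
t: 11.8
ee_pos: [0.4607, -0.0962, 0.1314]
ee_rot: [[-0.948, 0.318, -0.001], [0.318, 0.948, -0.003], [0.0, -0.003, -1.0]]
ft_force: [0.6, 0.5, -3.5]
grip_width: 0.0137
```

{"op": "carry_out", "data": {"steps": [[0,0,-0.15,0],[0,0,-0.1,0]]}}

```text
t: 12.0
ee_pos: [0.4608, -0.0962, 0.1288]
ee_rot: [[-0.948, 0.318, -0.001], [0.318, 0.948, -0.003], [0.0, -0.003, -1.0]]
ft_force: [0.0, -0.3, -2.5]
grip_width: 0.0139
```

{"op": "carry_out", "data": {"steps": [[0,0,-0.1,0],[0,0,-0.05,0]]}}

```text
t: 12.2
ee_pos: [0.4607, -0.0963, 0.128]
ee_rot: [[-0.948, 0.318, -0.001], [0.318, 0.948, -0.003], [0.0, -0.003, -1.0]]
ft_force: [-2.1, -0.0, 5.5]
grip_width: 0.0137
```

{"op": "carry_out", "data": {"steps": [[0,0,-0.05,0],[0,0,-0.03,0]]}}

```text
t: 12.4
ee_pos: [0.4607, -0.0963, 0.128]
ee_rot: [[-0.948, 0.318, -0.001], [0.318, 0.948, -0.003], [-0.0, -0.003, -1.0]]
ft_force: [-0.8, 0.0, 2.3]
grip_width: 0.014
```

It's on the tiles (upward reaction felt). Letting go and rising.

{"op": "carry_out", "data": {"steps": [[0,0,0,0],[0,0,0,0],[0,0,0,0],[0,0,0,0]], "grip": 0.5, "force": 20}}

```text
t: 12.8
ee_pos: [0.462, -0.0966, 0.128]
ee_rot: [[-0.948, 0.318, 0.003], [0.318, 0.948, -0.004], [-0.004, -0.003, -1.0]]
ft_force: [0.2, -0.6, -0.2]
grip_width: 0.043
```

{"op": "carry_out", "data": {"steps": [[0,0,0.5,0],[0,0,1,0],[0,0,1.5,0],[0,0,1.5,0],[0,0,1.5,0],[0,0,1.5,0],[0,0,1,0],[0,0,0.5,0],[0,0,0,0],[0,0,0,0]]}}

```text
t: 13.8
ee_pos: [0.4621, -0.0966, 0.226]
ee_rot: [[-0.948, 0.318, 0.006], [0.318, 0.948, -0.005], [-0.007, -0.003, -1.0]]
ft_force: [-1.2, -0.2, -0.9]
grip_width: 0.0454
```

Run:
```python
from workcell import *
from h import *
s=state(); print(s["t"],np.round(s["ee_pos"],4),np.round(s["ee_rot"],4).tolist(),s["ft_force"],s["grip_width"])
ci=camera_info("wrist")
im=grab_frame("wrist"); cv2.imwrite("pics/w6.png",im[:,:,::-1])
import pickle; pickle.dump(ci,open("w6.pkl","wb"))
```

```text
13.8 [ 0.4621 -0.0966  0.226 ] [[-0.9481, 0.3179, 0.0061], [0.3179, 0.9481, -0.005], [-0.0074, -0.0028, -1.0]] [-1.16010171 -0.24943066 -0.90475238] 0.04544563974687242
```

View pics/w6.png

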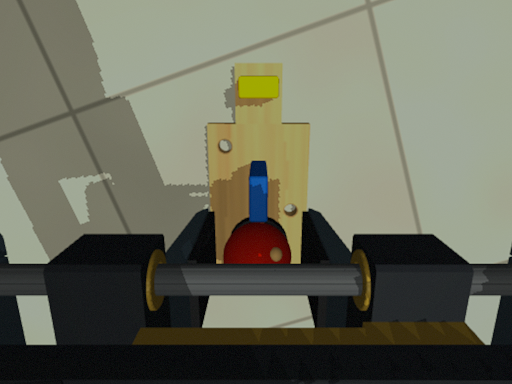

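The plate stands flat on the tiles with the ball in its nest. I'll take a quick look at the bay from above to refine its pose.

{"op": "carry_out", "data": {"steps": [[1,-0.3,1,0],[2,-0.6,1.5,0],[3,-0.9,1.5,0],[3.5,-1,1.5,0],[3.5,-1,1,0],[3.5,-1,0.5,0],[3,-0.8,0,0],[2,-0.6,0,0],[1,-0.3,0,0],[0.5,0,0,0],[0,0,0,0],[0,0,0,0]]}}

```text
t: 15.05
ee_pos: [0.696, -0.1629, 0.285]
ee_rot: [[-0.948, 0.318, -0.019], [0.318, 0.948, 0.001], [0.018, -0.005, -1.0]]
ft_force: [0.0, -0.7, 1.2]
grip_width: 0.0455
```

Run:
```python
from workcell import *
from h import *
s=state(); print(s["t"],np.round(s["ee_pos"],4),np.round(s["ee_rot"],4).tolist(),s["qd"].round(2))
ci=camera_info("wrist")
im=grab_frame("wrist"); cv2.imwrite("pics/w7.png",im[:,:,::-1])
import pickle; pickle.dump(ci,open("w7.pkl","wb"))
cv2.imwrite("pics/w7c.png",cv2.resize(im[:350,80:440][:,:,::-1],None,fx=1.7,fy=1.7,interpolation=cv2.INTER_CUBIC))
```

```text
15.05 [ 0.696  -0.1629  0.285 ] [[-0.948, 0.3178, -0.0189], [0.3178, 0.9481, 0.0012], [0.0183, -0.0049, -0.9998]] [ 0.08  0.23  0.33  0.1  -0.01  0.05]
```

View pics/w7.png

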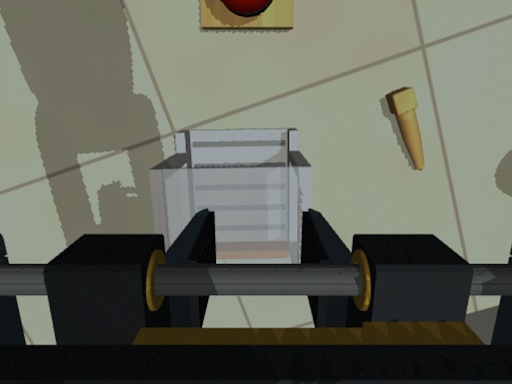

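Run:
```python
import cv2
im=cv2.imread("pics/w7.png")
cv2.imwrite("pics/w7c.png",cv2.resize(im[115:275,140:325],None,fx=4,fy=3.7,interpolation=cv2.INTER_CUBIC))
```

```text
(no output)
```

View pics/w7c.png

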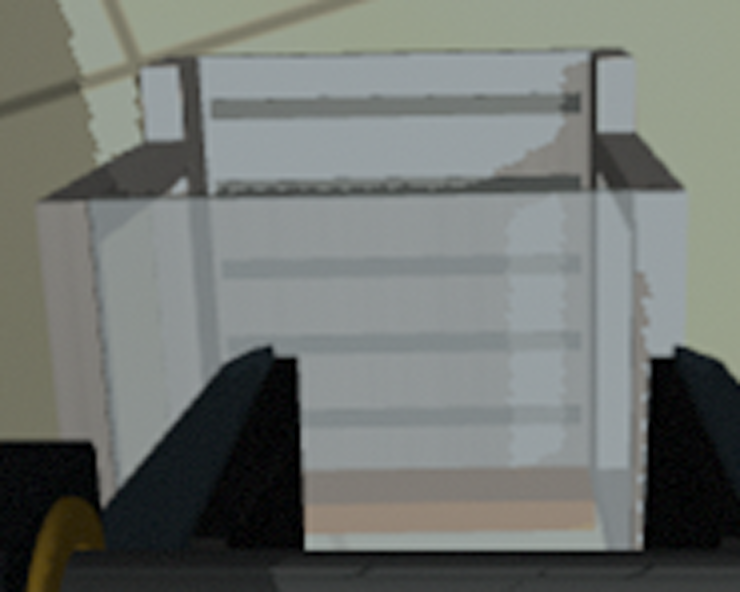

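Run:
```python
from h import *
import pickle; ci=pickle.load(open("w7.pkl","rb"))
f=lambda p,z:onz(ci,140+(p[0]+.5)/4-.5,115+(p[1]+.5)/3.7-.5,z)
ang=lambda v:round(np.degrees(np.arctan2(v[1],v[0])),2)
def seg(n,p,q,z):
    a,b=f(p,z),f(q,z); print(n,a.round(4),b.round(4),"L",np.linalg.norm(b-a).round(4),"ang",ang(b-a)); return a,b
m=seg("mouth floor",(197,57),(592,50),.008)
seg("slat1",(212,110),(580,104),.008); seg("slat4",(230,343),(580,341),.008)
r=seg("roof mouth",(40,200),(683,190),.122)
s1=seg("stop foot",(305,470),(593,466),.008)
s2=seg("stop topfront",(305,503),(593,498),.034)
s3=seg("stop topback",(305,533),(593,528),.034)
g=seg("right guide in",(593,52),(597,465),.008)
lg=seg("left guide in",(199,60),(220,360),.008)
y=np.radians(-17.6);ex=np.array([np.cos(y),np.sin(y)]);ey=np.array([-ex[1],ex[0]])
o=np.array([.7105,-.1896])
for n,P in [("mouth",m),("roof",r),("foot",s1),("tf",s2),("tb",s3),("rg",g),("lg",lg)]:
    for X in P: d=X[:2]-o; print(n,(1e3*d@ex).round(1),(1e3*d@ey).round(1))
# plate pose from w6
```

```text
mouth floor [ 0.6295 -0.2193  0.008 ] [ 0.6609 -0.1192  0.008 ] L 0.1049 ang 72.59
slat1 [ 0.645 -0.221  0.008] [ 0.6747 -0.1269  0.008 ] L 0.0987 ang 72.53
slat4 [ 0.7126 -0.2418  0.008 ] [ 0.7431 -0.1483  0.008 ] L 0.0983 ang 71.95
roof mouth [ 0.6458 -0.2331  0.122 ] [ 0.6823 -0.1173  0.122 ] L 0.1214 ang 72.52
stop foot [ 0.7582 -0.2362  0.008 ] [ 0.7831 -0.157   0.008 ] L 0.083 ang 72.53
stop topfront [ 0.7586 -0.2329  0.034 ] [ 0.7816 -0.1586  0.034 ] L 0.0777 ang 72.78
stop topback [ 0.7675 -0.2362  0.034 ] [ 0.7906 -0.1615  0.034 ] L 0.0782 ang 72.8
right guide in [ 0.6616 -0.1191  0.008 ] [ 0.7832 -0.1558  0.008 ] L 0.127 ang -16.77
left guide in [ 0.6305 -0.2191  0.008 ] [ 0.7168 -0.2465  0.008 ] L 0.0905 ang -17.58
mouth -68.2 -52.8
mouth -68.5 52.1
roof -48.5 -61.0
roof -48.8 60.4
foot 59.5 -30.0
foot 59.3 53.1
tf 58.9 -26.7
tf 58.4 51.0
tb 68.4 -27.2
tb 67.9 51.1
rg -68.0 52.4
rg 59.0 54.2
lg -67.3 -52.3
lg 23.2 -52.3
```

Run:
```python
from h import *
import pickle; ci=pickle.load(open("w6.pkl","rb"))
a=cv2.imread("pics/w6.png");hs=cv2.cvtColor(a,cv2.COLOR_BGR2HSV)
m=cv2.inRange(hs,(25,150,90),(35,255,255));c=max(cv2.findContours(m,0,2)[0],key=cv2.contourArea);r=cv2.boundingRect(c);print(r,cv2.minAreaRect(c))
t=onz(ci,r[0]+r[2]/2-.5,r[1]+r[3]/2-.5,.054)
m=cv2.inRange(hs,(105,120,40),(125,255,255)); m[:, :200]=0;m[:,340:]=0
for v in range(160,226,5):
    q=np.where(m[v])[0]
    if len(q): print(v,q.min(),q.max(),hs[v,q,2].mean().round())
a1=onz(ci,258.5,175,.076);b1=onz(ci,258.5,220,.076)
ang=lambda v:round(np.degrees(np.arctan2(v[1],v[0])),2)
h=(a1+b1)/2
print("h",h,a1,b1,np.linalg.norm(b1-a1),ang(b1-a1),"t",t,np.linalg.norm((h-t)[:2]),ang(h-t))
for n,(p,q) in dict(left=((207.5,123),(214.5,262)),right=((309.5,123),(302,262))).items():
    A,B=onz(ci,*p,.014),onz(ci,*q,.014); print(n,A.round(4),B.round(4),ang(B-A))
y=np.radians(-18.6);print("tail pred",.4607-.08*np.cos(y),-.0963-.08*np.sin(y))
```

```text
(238, 76, 41, 23) ((258.0, 87.0), (22.0, 40.0), 90.0)
165 251 265 65.0
170 250 266 66.0
175 250 266 67.0
180 249 266 158.0
185 250 267 137.0
190 250 267 123.0
195 250 266 111.0
200 250 266 111.0
205 250 266 110.0
210 250 266 110.0
215 250 266 109.0
220 249 267 102.0
h [ 0.45991183 -0.09566892  0.076     ] [ 0.44356905 -0.09020058  0.076     ] [ 0.47625461 -0.10113726  0.076     ] 0.03446675026424828 -18.5 t [ 0.38568135 -0.07125337  0.054     ] 0.07814271183175077 -18.21
left [ 0.3996 -0.1222  0.014 ] [ 0.5264 -0.1632  0.014 ] -17.88
right [ 0.4277 -0.0384  0.014 ] [ 0.5533 -0.0825  0.014 ] -19.33
tail pred 0.38487852719923316 -0.07078325525615439
```

{"op": "carry_out", "data": {"steps": [[-1,0.3,0,0],[-2,0.6,0,0],[-3,0.9,0,0],[-3.5,1,0,0],[-3.5,1,0,0],[-3.5,1.1,0,0],[-3.5,1.1,0,0],[-3.5,1.1,0,0],[-3,0.8,0,0],[-2,0.6,0,0],[-1,0.3,0,0],[0,0,0,0]]}}

```text
t: 16.3
ee_pos: [0.3796, -0.0691, 0.2865]
ee_rot: [[-0.948, 0.317, -0.015], [0.317, 0.948, 0.001], [0.015, -0.004, -1.0]]
ft_force: [1.2, -0.4, 0.1]
grip_width: 0.0456
```

{"op": "carry_out", "data": {"steps": [[0,0,0,0],[0,0,0,0],[0,0,0,0]]}}

```text
t: 16.6
ee_pos: [0.3819, -0.0697, 0.2871]
ee_rot: [[-0.948, 0.317, -0.012], [0.317, 0.948, -0.0], [0.011, -0.004, -1.0]]
ft_force: [0.6, -0.6, 0.1]
grip_width: 0.0457
```

{"op": "carry_out", "data": {"steps": [[0.1,0,-1,0],[0.1,0,-2,0],[0.1,0,-2.5,0],[0,0,-2.5,0],[0,0,-2.5,0],[0,0,-2,0],[0,0,-1.5,0],[0,0,-0.8,0],[0,0,0,0],[0,0,0,0],[0,0,0,0],[0,0,0,0]]}}

```text
t: 17.8
ee_pos: [0.3894, -0.0709, 0.1289]
ee_rot: [[-0.948, 0.318, -0.012], [0.318, 0.948, -0.0], [0.011, -0.004, -1.0]]
ft_force: [-0.1, 0.4, -0.1]
grip_width: 0.0453
```

Run:
```python
from workcell import *
from h import *
s=state(); print(s["t"],np.round(s["ee_pos"],4),np.round(s["ee_rot"],4).tolist(),s["grip_width"])
ci=camera_info("wrist")
im=grab_frame("wrist"); cv2.imwrite("pics/w8.png",im[:,:,::-1])
hs=cv2.cvtColor(im,cv2.COLOR_RGB2HSV)
m=cv2.inRange(hs,(25,150,60),(35,255,255))
for v in range(180,264,5):
    q=np.where(m[v,200:320])[0]+200
    if len(q)>5: print(v,q.min(),q.max(),hs[v,q,2].mean().round(),onz(ci,(q.min()+q.max())/2,v,.054).round(4))
print("grasp@",s["ee_pos"]+.06*s["ee_rot"][:,2])
```

```text
17.8 [ 0.3894 -0.0709  0.1289] [[-0.948, 0.318, -0.0122], [0.3181, 0.9481, -0.0002], [0.0115, -0.0041, -0.9999]] 0.04531447587607663
205 234 277 69.0 [ 0.367  -0.0648  0.054 ]
210 233 279 69.0 [ 0.3697 -0.0654  0.054 ]
215 231 280 70.0 [ 0.3721 -0.0665  0.054 ]
220 230 281 71.0 [ 0.3747 -0.0673  0.054 ]
225 229 282 85.0 [ 0.3773 -0.0682  0.054 ]
230 228 283 149.0 [ 0.3799 -0.0691  0.054 ]
235 228 283 137.0 [ 0.3825 -0.07    0.054 ]
240 228 283 136.0 [ 0.3852 -0.0709  0.054 ]
245 228 283 135.0 [ 0.3878 -0.0718  0.054 ]
250 228 282 140.0 [ 0.3904 -0.0729  0.054 ]
grasp@ [ 0.38867845 -0.07087871  0.06895385]
```

View pics/w8.png

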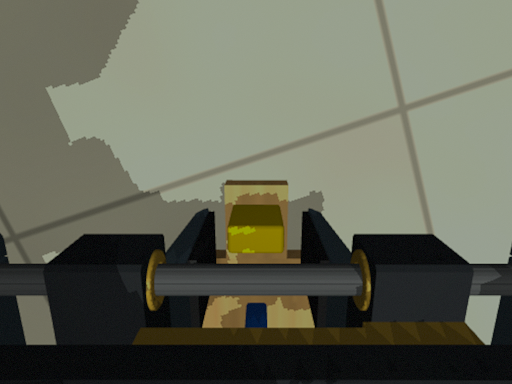

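{"op": "carry_out", "data": {"steps": [[-0.2,0,-0.5,0],[-0.1,0,-0.8,0],[0,0,-0.8,0],[0,0,-0.5,0],[0,0,-0.2,0],[0,0,0,0],[0,0,0,0],[0,0,0,0]]}}

```text
t: 18.65
ee_pos: [0.3863, -0.0709, 0.0991]
ee_rot: [[-0.948, 0.318, -0.011], [0.318, 0.948, -0.001], [0.01, -0.004, -1.0]]
ft_force: [0.2, -0.1, -0.7]
grip_width: 0.046
```

{"op": "carry_out", "data": {"steps": [[-0.1,0,-0.15,0],[0,0,-0.1,0],[0,0,0,0]]}}

```text
t: 18.95
ee_pos: [0.3856, -0.071, 0.0968]
ee_rot: [[-0.948, 0.318, -0.009], [0.318, 0.948, -0.001], [0.009, -0.004, -1.0]]
ft_force: [0.6, 0.6, 0.5]
grip_width: 0.0454
```

{"op": "carry_out", "data": {"steps": [[0,0,0,0],[0,0,0,0],[0,0,0,0],[0,0,0,0]], "grip": 1, "force": 10}}

```text
t: 19.35
ee_pos: [0.3856, -0.071, 0.0969]
ee_rot: [[-0.948, 0.318, -0.009], [0.318, 0.948, -0.001], [0.008, -0.004, -1.0]]
ft_force: [-0.2, -0.1, -0.3]
grip_width: 0.0297
```

{"op": "carry_out", "data": {"steps": [[0,0,0,0],[0,0,0,0],[0,0,0,0]], "force": 60}}

```text
t: 19.65
ee_pos: [0.3856, -0.071, 0.0969]
ee_rot: [[-0.948, 0.318, -0.009], [0.318, 0.948, -0.001], [0.008, -0.004, -1.0]]
ft_force: [-0.1, -0.5, -0.8]
grip_width: 0.0298
```

Gripped the tail at 29.8 mm with 60 N. I'll lift slowly and watch for nose sag.

{"op": "carry_out", "data": {"steps": [[0,0,0.15,0],[0,0,0.15,0],[0,0,0.2,0],[0,0,0.2,0]]}}

```text
t: 20.05
ee_pos: [0.3837, -0.0706, 0.1033]
ee_rot: [[-0.948, 0.318, -0.015], [0.318, 0.948, 0.0], [0.014, -0.004, -1.0]]
ft_force: [-0.5, 0.3, -2.5]
grip_width: 0.0296
```

{"op": "carry_out", "data": {"steps": [[0,0,0.3,0],[0,0,0.3,0],[0,0,0.2,0],[0,0,0,0],[0,0,0,0]]}}

```text
t: 20.55
ee_pos: [0.3835, -0.0705, 0.1123]
ee_rot: [[-0.948, 0.318, -0.015], [0.318, 0.948, 0.0], [0.014, -0.004, -1.0]]
ft_force: [-0.2, 0.8, -2.6]
grip_width: 0.0296
```

Run:
```python
from workcell import *
from h import *
s=state(); print(s["t"],np.round(s["ee_pos"],4),np.round(s["ee_rot"],4).tolist(),s["ft_force"],s["ft_torque"])
b=grab_frame("side");cv2.imwrite("pics/sd9.png",b[:,:,::-1])
c=cv2.resize(b[190:270,170:290],(750,500),interpolation=cv2.INTER_CUBIC)
cv2.imwrite("pics/s9.png",c[:,:,::-1])
```

```text
20.55 [ 0.3835 -0.0705  0.1123] [[-0.9479, 0.3181, -0.0145], [0.3181, 0.948, 0.0003], [0.0139, -0.0043, -0.9999]] [-0.24237127  0.81024955 -2.57992775] [0.05429903 0.27909757 0.02324355]
```

View pics/s9.png

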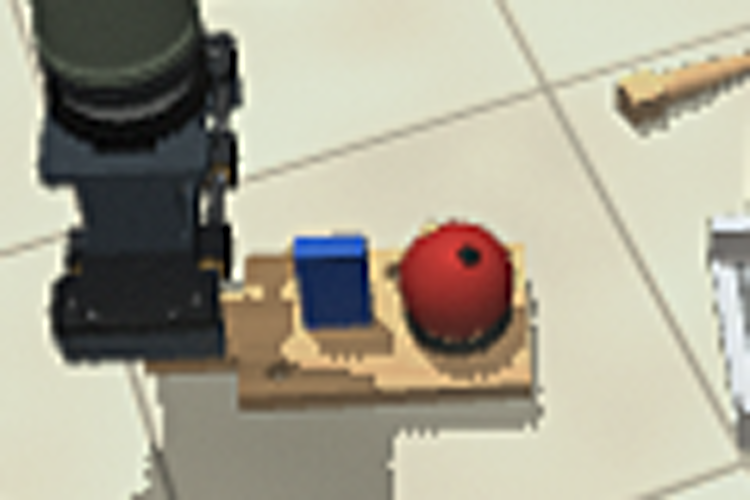

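Airborne and level, ball nested; the moment matches the whole weight. Moving sideways onto the bay axis and turning about 1°.

{"op": "carry_out", "data": {"steps": [[0.2,-0.1,0.1,0],[0.4,-0.2,0.1,0.2],[0.5,-0.4,0.1,0.2],[0.5,-0.4,0.1,0.2],[0.5,-0.4,0,0.2],[0.5,-0.4,0,0.2],[0.5,-0.4,0,0.1],[0.4,-0.2,0,0],[0.3,-0.1,0,0],[0.1,0,0,0],[0,0,0,0],[0,0,0,0]]}}

```text
t: 21.8
ee_pos: [0.4264, -0.0993, 0.116]
ee_rot: [[-0.954, 0.299, -0.015], [0.299, 0.954, 0.0], [0.015, -0.004, -1.0]]
ft_force: [0.6, -0.1, -3.3]
grip_width: 0.0295
```

```bash
cat > bay.py <<'E'
from workcell import *
from h import *
def rep():
    s=state();R=s["ee_rot"];p=s["ee_pos"]
    y=np.radians(-17.5);ex=np.array([np.cos(y),np.sin(y)]);ey=np.array([-ex[1],ex[0]])
    o=np.array([.7072,-.1885]);g=p+.06*R[:,2];d=g[:2]-o
    print("t",s["t"],"pos",p.round(4),"tiltz",R[:2,2].round(4),"yaw",np.degrees(np.arctan2(R[1,1],R[0,1])).round(2)-90,
     "tail bay x,y mm",(1e3*d@ex).round(1),(1e3*d@ey).round(1),"F",s["ft_force"].round(1),"Fx_bay",(s["ft_force"][:2]@ex).round(1),"T",s["ft_torque"].round(2))
E
python3 -c "
from bay import *
rep()
b=grab_frame('side');a=grab_frame('scene')
cv2.imwrite('pics/s10.png',cv2.resize(b[180:270,180:350],(765,405),interpolation=cv2.INTER_CUBIC)[:,:,::-1])
cv2.imwrite('pics/a10.png',cv2.resize(a[140:290,130:300],(680,600),interpolation=cv2.INTER_CUBIC)[:,:,::-1])
"
```

```text
t 21.8 pos [ 0.4264 -0.0993  0.116 ] tiltz [-0.0155  0.0001] yaw -17.370000000000005 tail bay x,y mm -295.6 0.4 F [ 0.6 -0.1 -3.3] Fx_bay 0.6 T [ 0.1   0.28 -0.  ]
```

View pics/s10.png

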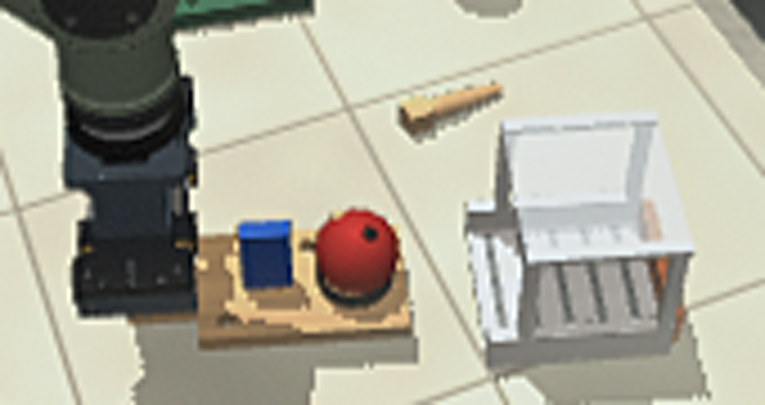

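View pics/a10.png

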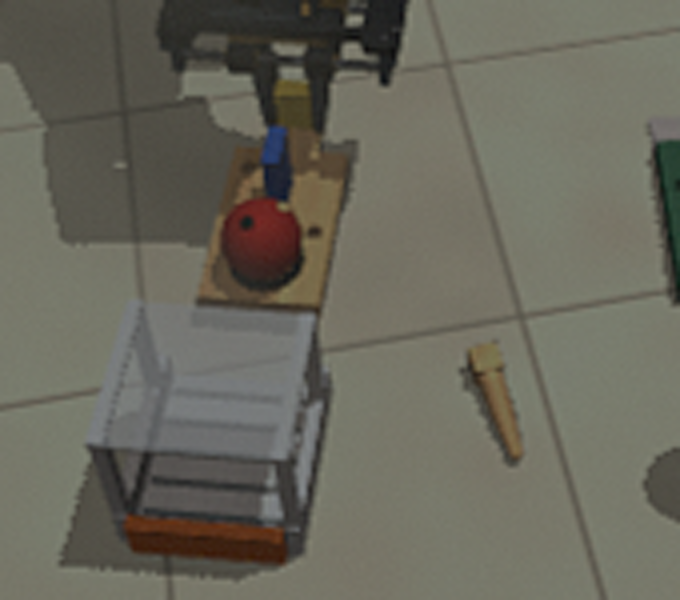

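Aligned with the bay axis (lateral 0.4 mm, yaw -17.4°), nose about 10 mm above the bay floor. Entering.

{"op": "carry_out", "data": {"steps": [[0.4,-0.13,0,0],[0.8,-0.25,0,0],[1,-0.32,0,0],[1,-0.32,0,0],[1,-0.32,0,0],[1,-0.32,0,0],[1,-0.32,0,0],[0.7,-0.22,0,0],[0.4,-0.13,0,0],[0.2,-0.06,0,0],[0,0,0,0]]}}

```text
t: 23.0
ee_pos: [0.5091, -0.1256, 0.1156]
ee_rot: [[-0.954, 0.298, -0.015], [0.298, 0.954, -0.0], [0.014, -0.004, -1.0]]
ft_force: [0.1, 0.3, -2.8]
grip_width: 0.0296
```

```bash
python3 -c "
from bay import *
rep()
b=grab_frame('side')
cv2.imwrite('pics/s11.png',cv2.resize(b[180:270,200:350],(750,450),interpolation=cv2.INTER_CUBIC)[:,:,::-1])
"
```

```text
t 23.0 pos [ 0.5091 -0.1256  0.1156] tiltz [-0.0148 -0.0001] yaw -17.36 tail bay x,y mm -208.7 0.2 F [ 0.1  0.3 -2.8] Fx_bay 0.0 T [ 0.1   0.26 -0.02]
```

View pics/s11.png

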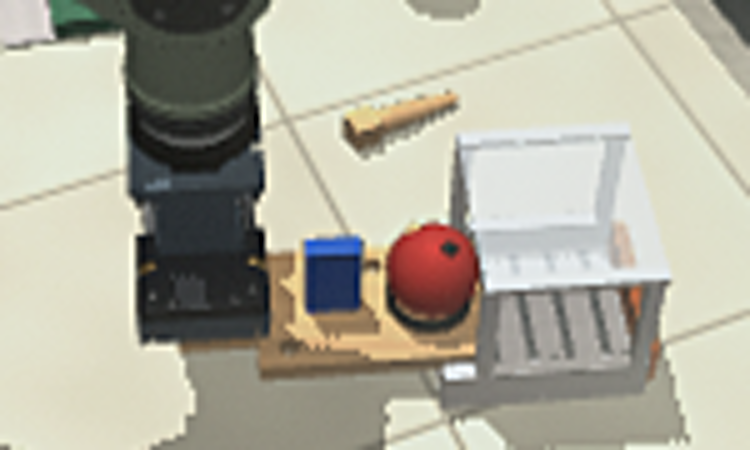

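The nose is between the guides and centred. Continuing inward, stopping about 15–20 mm short.

{"op": "carry_out", "data": {"steps": [[0.4,-0.13,0,0],[0.8,-0.25,0,0],[0.9,-0.28,0,0],[0.9,-0.28,0,0],[0.9,-0.28,0,0],[0.9,-0.28,0,0],[0.7,-0.22,0,0],[0.5,-0.16,0,0],[0.3,-0.1,0,0],[0,0,0,0],[0,0,0,0]]}}

```text
t: 24.15
ee_pos: [0.577, -0.1469, 0.1151]
ee_rot: [[-0.954, 0.298, -0.016], [0.298, 0.954, 0.0], [0.015, -0.005, -1.0]]
ft_force: [0.5, 0.1, -3.6]
grip_width: 0.0294
```

```bash
python3 -c "
from bay import *
rep()
b=grab_frame('side');a=grab_frame('scene')
b=cv2.resize(b[180:270,220:350],(650,450),interpolation=cv2.INTER_CUBIC)[:,:,::-1]
cv2.imwrite('pics/s12.png',b)
cv2.imwrite('pics/a12.png',cv2.resize(a[190:290,130:250],(720,600),interpolation=cv2.INTER_CUBIC)[:,:,::-1])
"
```

```text
t 24.15 pos [ 0.577  -0.1469  0.1151] tiltz [-0.0161  0.0003] yaw -17.36 tail bay x,y mm -137.6 0.2 F [ 0.5  0.1 -3.6] Fx_bay 0.5 T [0.13 0.29 0.01]
```

View pics/s12.png

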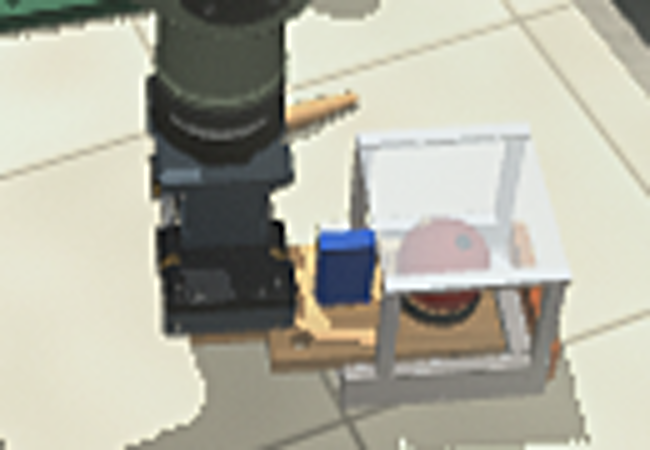

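View pics/a12.png

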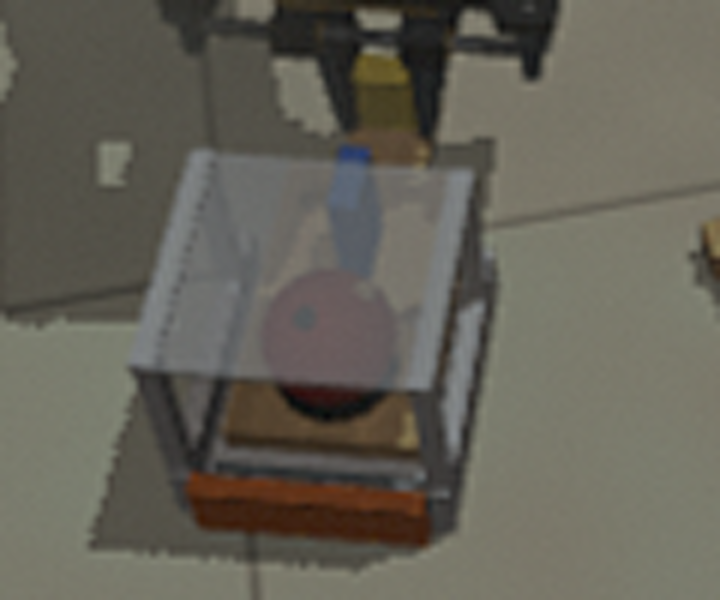

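It's inside, about 22 mm short of the stop. Lowering onto the bay floor.

{"op": "carry_out", "data": {"steps": [[0,0,-0.2,0],[0,0,-0.2,0],[0,0,-0.2,0],[0,0,-0.1,0],[0,0,0,0]]}}

```text
t: 24.75
ee_pos: [0.576, -0.1466, 0.1076]
ee_rot: [[-0.954, 0.298, -0.017], [0.298, 0.954, 0.001], [0.016, -0.005, -1.0]]
ft_force: [-1.0, 0.5, -2.7]
grip_width: 0.0293
```

{"op": "carry_out", "data": {"steps": [[0,0,-0.1,0],[0,0,-0.05,0]]}}

```text
t: 24.95
ee_pos: [0.5761, -0.1466, 0.1063]
ee_rot: [[-0.954, 0.298, -0.016], [0.298, 0.954, 0.0], [0.016, -0.005, -1.0]]
ft_force: [-1.2, 0.2, -0.9]
grip_width: 0.0293
```

```bash
python3 -c "
from bay import *
rep()"
```

```text
t 24.95 pos [ 0.5761 -0.1466  0.1063] tiltz [-0.0165  0.0004] yaw -17.349999999999994 tail bay x,y mm -138.6 0.3 F [-1.2  0.2 -0.9] Fx_bay -1.2 T [0.11 0.15 0.02]
```

{"op": "carry_out", "data": {"steps": [[0,0,-0.1,0],[0,0,0,0]]}}

```text
t: 25.15
ee_pos: [0.5764, -0.1467, 0.106]
ee_rot: [[-0.954, 0.298, -0.015], [0.298, 0.954, 0.0], [0.014, -0.004, -1.0]]
ft_force: [-1.7, 0.0, -1.1]
grip_width: 0.0296
```

```bash
python3 -c "
from bay import *
rep()"
```

```text
t 25.15 pos [ 0.5764 -0.1467  0.106 ] tiltz [-0.0151  0.    ] yaw -17.349999999999994 tail bay x,y mm -138.2 0.2 F [-1.7  0.  -1.1] Fx_bay -1.6 T [ 0.11  0.13 -0.02]
```

{"op": "carry_out", "data": {"steps": [[0.2,-0.06,-0.05,0],[0.2,-0.06,0,0],[0.2,-0.06,0,0],[0.2,-0.06,0,0]]}}

```text
t: 25.55
ee_pos: [0.5851, -0.1493, 0.1059]
ee_rot: [[-0.954, 0.298, -0.014], [0.298, 0.955, -0.0], [0.014, -0.004, -1.0]]
ft_force: [-2.0, 1.3, -1.0]
grip_width: 0.0295
```

{"op": "carry_out", "data": {"steps": [[0.2,-0.06,0,0],[0.2,-0.06,0,0]]}}

```text
t: 25.75
ee_pos: [0.5895, -0.1506, 0.1058]
ee_rot: [[-0.954, 0.298, -0.014], [0.298, 0.955, -0.0], [0.014, -0.004, -1.0]]
ft_force: [-2.2, -0.1, -1.0]
grip_width: 0.03
```

```bash
python3 -c "
from bay import *
rep()"
```

```text
t 25.75 pos [ 0.5895 -0.1506  0.1058] tiltz [-0.0143 -0.0001] yaw -17.340000000000003 tail bay x,y mm -124.4 0.5 F [-2.2 -0.1 -1. ] Fx_bay -2.1 T [0.14 0.09 0.02]
```

{"op": "carry_out", "data": {"steps": [[0.1,-0.03,-0.05,0],[0.1,-0.03,-0.05,0],[0.1,-0.03,0,0]]}}

```text
t: 26.05
ee_pos: [0.5931, -0.1517, 0.1053]
ee_rot: [[-0.954, 0.298, -0.014], [0.298, 0.955, -0.0], [0.013, -0.004, -1.0]]
ft_force: [-2.6, 0.5, 0.7]
grip_width: 0.0299
```

{"op": "carry_out", "data": {"steps": [[0.1,-0.03,0,0],[0.1,-0.03,0,0]]}}

```text
t: 26.25
ee_pos: [0.5952, -0.1523, 0.1055]
ee_rot: [[-0.954, 0.298, -0.013], [0.298, 0.955, -0.0], [0.013, -0.004, -1.0]]
ft_force: [-1.5, 0.8, -0.4]
grip_width: 0.0296
```

```bash
python3 -c "
from bay import *
rep()"
```

```text
t 26.25 pos [ 0.5952 -0.1523  0.1055] tiltz [-0.0133 -0.0003] yaw -17.349999999999994 tail bay x,y mm -118.4 0.6 F [-1.5  0.8 -0.4] Fx_bay -1.7 T [ 0.08  0.08 -0.01]
```

{"op": "carry_out", "data": {"steps": [[0.1,-0.03,0,0]]}}

```text
t: 26.35
ee_pos: [0.5963, -0.1526, 0.1055]
ee_rot: [[-0.954, 0.298, -0.013], [0.298, 0.955, -0.0], [0.013, -0.004, -1.0]]
ft_force: [-1.9, 1.0, 0.6]
grip_width: 0.0299
```

{"op": "carry_out", "data": {"steps": [[0.1,-0.03,0,0]]}}

```text
t: 26.45
ee_pos: [0.5974, -0.1529, 0.1054]
ee_rot: [[-0.954, 0.298, -0.013], [0.298, 0.955, -0.0], [0.013, -0.004, -1.0]]
ft_force: [-2.5, 0.6, 0.0]
grip_width: 0.0298
```

{"op": "carry_out", "data": {"steps": [[0.08,-0.02,0,0]]}}

```text
t: 26.55
ee_pos: [0.5982, -0.1532, 0.1054]
ee_rot: [[-0.954, 0.298, -0.013], [0.298, 0.955, -0.0], [0.013, -0.004, -1.0]]
ft_force: [-2.4, 0.4, 0.7]
grip_width: 0.0295
```

{"op": "carry_out", "data": {"steps": [[0.06,-0.02,0,0]]}}

```text
t: 26.65
ee_pos: [0.5986, -0.1532, 0.1053]
ee_rot: [[-0.954, 0.298, -0.015], [0.298, 0.955, 0.0], [0.014, -0.004, -1.0]]
ft_force: [-3.6, -0.2, 0.9]
grip_width: 0.0296
```

{"op": "carry_out", "data": {"steps": [[0.06,-0.02,0,0]]}}

```text
t: 26.75
ee_pos: [0.5987, -0.1533, 0.1053]
ee_rot: [[-0.954, 0.298, -0.016], [0.298, 0.955, 0.001], [0.015, -0.004, -1.0]]
ft_force: [-4.9, 2.1, 2.5]
grip_width: 0.0297
```

{"op": "carry_out", "data": {"steps": [[0.06,-0.02,0,0]]}}

```text
t: 26.85
ee_pos: [0.5988, -0.1533, 0.1055]
ee_rot: [[-0.954, 0.298, -0.017], [0.298, 0.954, 0.001], [0.017, -0.004, -1.0]]
ft_force: [-5.1, 1.9, 3.2]
grip_width: 0.0299
```

```bash
python3 -c "
from bay import *
rep()"
```

```text
t 26.85 pos [ 0.5988 -0.1533  0.1055] tiltz [-0.0171  0.001 ] yaw -17.36 tail bay x,y mm -115.0 0.7 F [-5.1  1.9  3.2] Fx_bay -5.5 T [ 0.18  0.2  -0.03]
```

The nose met the stop exactly where predicted (tail at bay x = -115.0). Now raising the push to about 10 N.

{"op": "carry_out", "data": {"steps": [[0.1,-0.03,0,0]]}}

```text
t: 26.95
ee_pos: [0.5989, -0.1533, 0.1056]
ee_rot: [[-0.954, 0.298, -0.019], [0.298, 0.954, 0.002], [0.019, -0.004, -1.0]]
ft_force: [-6.5, 1.8, 3.7]
grip_width: 0.0297
```

{"op": "carry_out", "data": {"steps": [[0.12,-0.04,0,0]]}}

```text
t: 27.05
ee_pos: [0.5991, -0.1534, 0.1059]
ee_rot: [[-0.954, 0.298, -0.022], [0.298, 0.954, 0.002], [0.021, -0.004, -1.0]]
ft_force: [-8.3, 2.2, 4.3]
grip_width: 0.0294
```

{"op": "carry_out", "data": {"steps": [[0.14,-0.04,-0.03,0]]}}

```text
t: 27.15
ee_pos: [0.5993, -0.1534, 0.1058]
ee_rot: [[-0.954, 0.298, -0.024], [0.298, 0.954, 0.003], [0.024, -0.004, -1.0]]
ft_force: [-8.1, 1.8, 4.4]
grip_width: 0.0297
```

{"op": "carry_out", "data": {"steps": [[0.13,-0.04,-0.03,0]]}}

```text
t: 27.25
ee_pos: [0.5995, -0.1534, 0.1059]
ee_rot: [[-0.954, 0.299, -0.027], [0.299, 0.954, 0.004], [0.027, -0.004, -1.0]]
ft_force: [-7.3, 1.6, 4.7]
grip_width: 0.0297
```

```bash
python3 -c "
from bay import *
rep()"
```

```text
t 27.25 pos [ 0.5995 -0.1534  0.1059] tiltz [-0.0269  0.0041] yaw -17.379999999999995 tail bay x,y mm -114.9 0.8 F [-7.3  1.6  4.7] Fx_bay -7.5 T [0.28 0.36 0.03]
```

{"op": "carry_out", "data": {"steps": [[0.21,-0.06,-0.05,0]]}}

```text
t: 27.35
ee_pos: [0.5997, -0.1535, 0.1055]
ee_rot: [[-0.954, 0.299, -0.032], [0.299, 0.954, 0.005], [0.032, -0.004, -0.999]]
ft_force: [-9.4, 1.7, 4.6]
grip_width: 0.0297
```

{"op": "carry_out", "data": {"steps": [[0.23,-0.07,-0.05,0]]}}

```text
t: 27.45
ee_pos: [0.5999, -0.1536, 0.1051]
ee_rot: [[-0.954, 0.299, -0.037], [0.299, 0.954, 0.007], [0.037, -0.004, -0.999]]
ft_force: [-9.4, 2.5, 5.5]
grip_width: 0.0293
```

```bash
python3 -c "
from bay import *
rep()"
```

```text
t 27.45 pos [ 0.5999 -0.1536  0.1051] tiltz [-0.0366  0.007 ] yaw -17.400000000000006 tail bay x,y mm -115.0 0.7 F [-9.4  2.5  5.5] Fx_bay -9.7 T [0.44 0.72 0.01]
```

The push reached 9.7 N at the wrist. But the tool has leaned about 2° and presses down about 5 N, so floor friction takes part of that. I'll relax, let go, level the tool and push again cleanly.

{"op": "carry_out", "data": {"steps": [[0,0,0.02,0],[0,0,0,0],[0,0,0,0]]}}

```text
t: 27.75
ee_pos: [0.6, -0.1536, 0.1057]
ee_rot: [[-0.953, 0.299, -0.036], [0.299, 0.954, 0.007], [0.036, -0.004, -0.999]]
ft_force: [-3.2, 0.5, 0.7]
grip_width: 0.0298
```

```bash
python3 -c "
from bay import *
rep()"
```

```text
t 27.75 pos [ 0.6    -0.1536  0.1057] tiltz [-0.0358  0.0071] yaw -17.42 tail bay x,y mm -114.9 0.8 F [-3.2  0.5  0.7] Fx_bay -3.2 T [0.15 0.14 0.01]
```

{"op": "carry_out", "data": {"steps": [[0,0,0,0],[0,0,0,0],[0,0,0,0]], "grip": 0.5, "force": 20}}

```text
t: 28.05
ee_pos: [0.6019, -0.1543, 0.1057]
ee_rot: [[-0.954, 0.299, -0.032], [0.299, 0.954, 0.005], [0.032, -0.004, -0.999]]
ft_force: [0.1, 0.8, 0.6]
grip_width: 0.0455
```

{"op": "carry_out", "data": {"steps": [[0,0,0.3,0],[0,0,0.5,0],[0,0,0.5,0],[0,0,0,0],[0,0,0,0]]}}

```text
t: 28.55
ee_pos: [0.6029, -0.1546, 0.1205]
ee_rot: [[-0.954, 0.299, -0.029], [0.299, 0.954, 0.005], [0.029, -0.004, -1.0]]
ft_force: [-0.2, 0.1, -0.3]
grip_width: 0.0454
```

```bash
python3 -c "
from bay import *
rep()
w=grab_frame('wrist');b=grab_frame('side')
cv2.imwrite('pics/w13.png',w[:,:,::-1])
b=cv2.resize(b[180:270,220:350],(650,450),interpolation=cv2.INTER_CUBIC)[:,:,::-1]
cv2.imwrite('pics/s13.png',b)
"
```

```text
t 28.55 pos [ 0.6029 -0.1546  0.1205] tiltz [-0.0289  0.0045] yaw -17.409999999999997 tail bay x,y mm -111.4 0.7 F [-0.2  0.1 -0.3] Fx_bay -0.2 T [ 0.04 -0.03 -0.02]
```

View pics/s13.png

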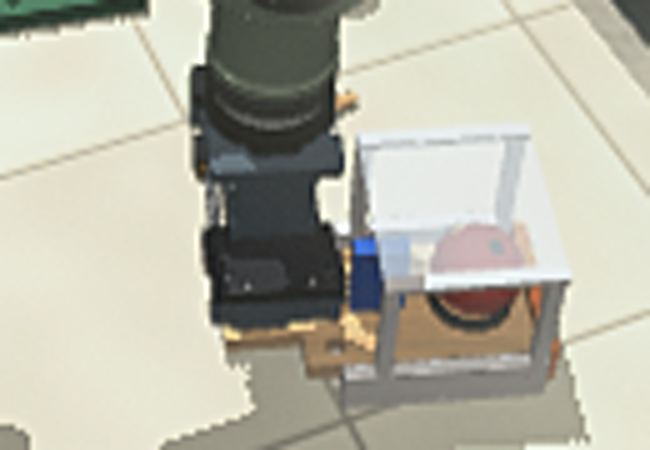

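View pics/w13.png

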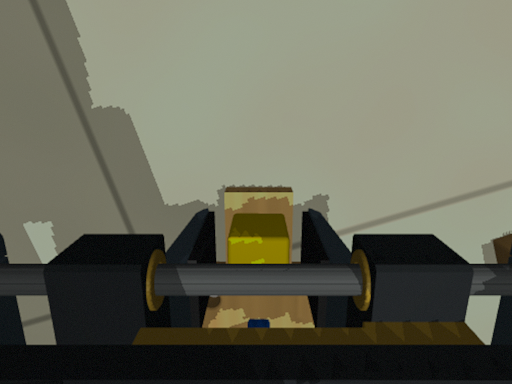

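The plate lies in the bay with its nose at the stop. Letting the tool settle level before regripping.

{"op": "carry_out", "data": {"steps": [[-0.05,0,0,0],[-0.05,0,0,0],[-0.05,0.03,0,0],[-0.05,0,0,0],[0,0,0,0],[-0.05,0,0,0],[0,0,0,0],[0,0,0,0],[-0.05,0,0,0],[0,0,0,0],[0,0,0,0],[0,0,0,0]]}}

```text
t: 29.85
ee_pos: [0.5992, -0.1541, 0.1196]
ee_rot: [[-0.954, 0.299, -0.03], [0.299, 0.954, 0.005], [0.031, -0.004, -1.0]]
ft_force: [0.8, 0.3, -0.2]
grip_width: 0.0457
```

```bash
python3 -c "
from bay import *
rep()"
```

```text
t 29.85 pos [ 0.5992 -0.1541  0.1196] tiltz [-0.0305  0.0049] yaw -17.400000000000006 tail bay x,y mm -115.2 0.0 F [ 0.8  0.3 -0.2] Fx_bay 0.7 T [-0.06 -0.01 -0.02]
```

{"op": "carry_out", "data": {"steps": [[-0.02,0.06,-0.4,0],[-0.02,0,-0.5,0],[-0.02,0,-0.3,0],[-0.02,0,-0.1,0],[0,0,0,0]]}}

```text
t: 30.35
ee_pos: [0.5981, -0.1534, 0.1051]
ee_rot: [[-0.954, 0.299, -0.031], [0.299, 0.954, 0.005], [0.031, -0.004, -0.999]]
ft_force: [0.2, 0.3, 0.4]
grip_width: 0.0458
```

```bash
python3 -c "
from bay import *
rep()"
```

```text
t 30.35 pos [ 0.5981 -0.1534  0.1051] tiltz [-0.0312  0.0051] yaw -17.400000000000006 tail bay x,y mm -116.5 0.4 F [0.2 0.3 0.4] Fx_bay 0.1 T [-0.   -0.02  0.  ]
```

{"op": "carry_out", "data": {"steps": [[0,0,0,0],[0,0,0,0],[0,0,0,0],[0,0,0,0]], "grip": 1, "force": 10}}

```text
t: 30.75
ee_pos: [0.5981, -0.1533, 0.105]
ee_rot: [[-0.954, 0.299, -0.031], [0.299, 0.954, 0.005], [0.031, -0.004, -0.999]]
ft_force: [0.5, 0.1, -0.2]
grip_width: 0.0301
```

{"op": "carry_out", "data": {"steps": [[0,0,0,0]], "force": 35}}

```text
t: 30.85
ee_pos: [0.5981, -0.1533, 0.1051]
ee_rot: [[-0.954, 0.299, -0.031], [0.299, 0.954, 0.005], [0.031, -0.004, -0.999]]
ft_force: [-0.3, 0.1, -0.6]
grip_width: 0.03
```

{"op": "carry_out", "data": {"steps": [[0.1,-0.03,0.02,0]]}}

```text
t: 30.95
ee_pos: [0.5983, -0.1534, 0.1051]
ee_rot: [[-0.954, 0.299, -0.033], [0.299, 0.954, 0.006], [0.034, -0.004, -0.999]]
ft_force: [-4.0, 1.6, 0.6]
grip_width: 0.0301
```

{"op": "carry_out", "data": {"steps": [[0.15,-0.05,0.02,0]]}}

```text
t: 31.05
ee_pos: [0.5986, -0.1534, 0.1052]
ee_rot: [[-0.953, 0.299, -0.037], [0.299, 0.954, 0.007], [0.037, -0.004, -0.999]]
ft_force: [-6.0, 2.3, 3.0]
grip_width: 0.0299
```

```bash
python3 -c "
from bay import *
rep()"
```

```text
t 31.05 pos [ 0.5986 -0.1534  0.1052] tiltz [-0.0369  0.0073] yaw -17.409999999999997 tail bay x,y mm -116.4 0.5 F [-6.   2.3  3. ] Fx_bay -6.4 T [0.34 0.43 0.02]
```

{"op": "carry_out", "data": {"steps": [[0.25,-0.08,0.03,0]]}}

```text
t: 31.15
ee_pos: [0.599, -0.1535, 0.1052]
ee_rot: [[-0.953, 0.299, -0.043], [0.299, 0.954, 0.009], [0.043, -0.004, -0.999]]
ft_force: [-7.7, 2.5, 2.6]
grip_width: 0.0301
```

{"op": "carry_out", "data": {"steps": [[0.32,-0.1,0.05,0]]}}

```text
t: 31.25
ee_pos: [0.5995, -0.1536, 0.1054]
ee_rot: [[-0.953, 0.3, -0.05], [0.299, 0.954, 0.012], [0.051, -0.004, -0.999]]
ft_force: [-9.3, 2.5, 3.4]
grip_width: 0.0293
```

```bash
python3 -c "
from bay import *
rep()"
```

```text
t 31.25 pos [ 0.5995 -0.1536  0.1054] tiltz [-0.0499  0.0118] yaw -17.430000000000007 tail bay x,y mm -116.2 0.7 F [-9.3  2.5  3.4] Fx_bay -9.6 T [ 0.64  0.95 -0.01]
```

{"op": "carry_out", "data": {"steps": [[0.45,-0.14,0.05,0]]}}

```text
t: 31.35
ee_pos: [0.6003, -0.1537, 0.1052]
ee_rot: [[-0.952, 0.3, -0.06], [0.299, 0.954, 0.015], [0.062, -0.004, -0.998]]
ft_force: [-12.1, 2.5, 3.3]
grip_width: 0.0294
```

```bash
python3 -c "
from bay import *
rep()"
```

```text
t 31.35 pos [ 0.6003 -0.1537  0.1052] tiltz [-0.0603  0.0151] yaw -17.450000000000003 tail bay x,y mm -116.1 0.8 F [-12.1   2.5   3.3] Fx_bay -12.3 T [0.66 1.5  0.03]
```

That gave 12.3 N at the wrist along the bay axis, roughly 10 N on the stop after floor friction, with no movement of the plate. Relaxing, releasing and rising.

{"op": "carry_out", "data": {"steps": [[0,0,0,0],[0,0,0,0],[0,0,0,0]]}}

```text
t: 31.65
ee_pos: [0.6003, -0.1537, 0.1053]
ee_rot: [[-0.952, 0.3, -0.06], [0.3, 0.954, 0.015], [0.062, -0.004, -0.998]]
ft_force: [-1.9, 0.5, 0.6]
grip_width: 0.03
```

{"op": "carry_out", "data": {"steps": [[0,0,0,0],[0,0,0,0],[0,0,0,0],[0,0,0,0]], "grip": 0.5, "force": 20}}

```text
t: 32.05
ee_pos: [0.602, -0.1544, 0.1059]
ee_rot: [[-0.952, 0.3, -0.056], [0.3, 0.954, 0.014], [0.057, -0.004, -0.998]]
ft_force: [-0.6, 0.8, -0.3]
grip_width: 0.0455
```

{"op": "carry_out", "data": {"steps": [[-0.1,0.03,0.5,0],[-0.1,0.03,1,0],[-0.1,0.03,1.5,0],[-0.2,0.05,1.5,0],[-0.5,0.1,1.5,0],[-1,0.3,2,0],[-2,0.6,2,0],[-2,0.6,2,0],[-1,0.3,1,0],[0,0,0,0]]}}

```text
t: 33.05
ee_pos: [0.5286, -0.1332, 0.2471]
ee_rot: [[-0.953, 0.3, -0.051], [0.3, 0.954, 0.012], [0.052, -0.004, -0.999]]
ft_force: [0.3, -0.1, -0.4]
grip_width: 0.0456
```

```bash
python3 -c "
from bay import *
rep()
w=grab_frame('wrist');b=grab_frame('side');a=grab_frame('scene')
cv2.imwrite('pics/w14.png',w[:,:,::-1]);cv2.imwrite('pics/a14f.png',a[:,:,::-1]);cv2.imwrite('pics/b14f.png',b[:,:,::-1])
cv2.imwrite('pics/s14.png',cv2.resize(b[180:270,220:350],(780,540),interpolation=cv2.INTER_CUBIC)[:,:,::-1])
cv2.imwrite('pics/a14.png',cv2.resize(a[190:290,130:250],(720,600),interpolation=cv2.INTER_CUBIC)[:,:,::-1])
"
```

```text
t 33.05 pos [ 0.5286 -0.1332  0.2471] tiltz [-0.0506  0.0119] yaw -17.450000000000003 tail bay x,y mm -190.1 -1.2 F [ 0.3 -0.1 -0.4] Fx_bay 0.3 T [-0.04 -0.06 -0.05]
```

View pics/s14.png

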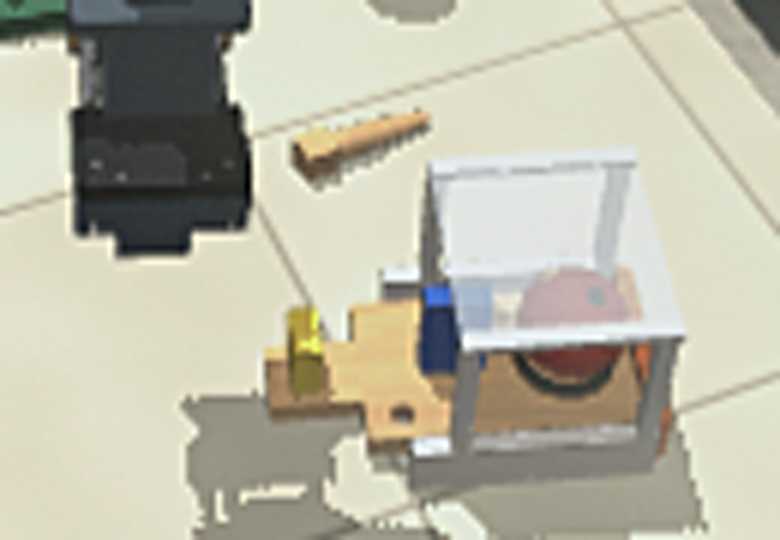

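View pics/a14.png

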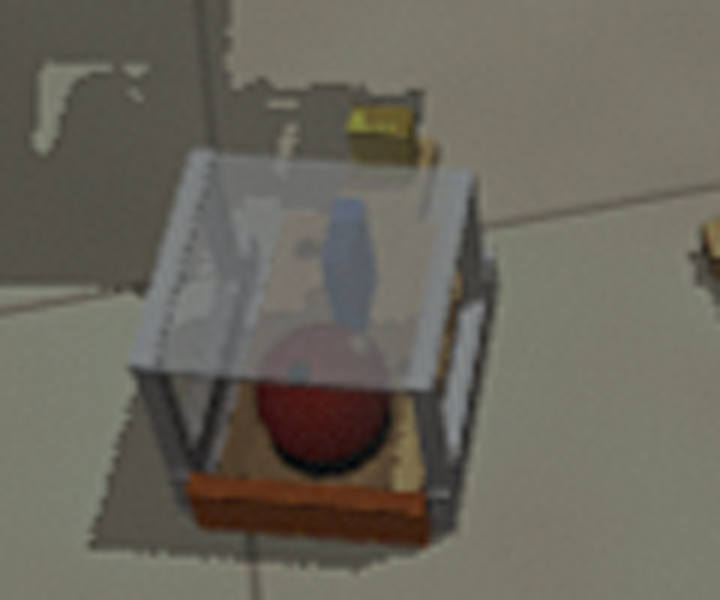

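View pics/w14.png

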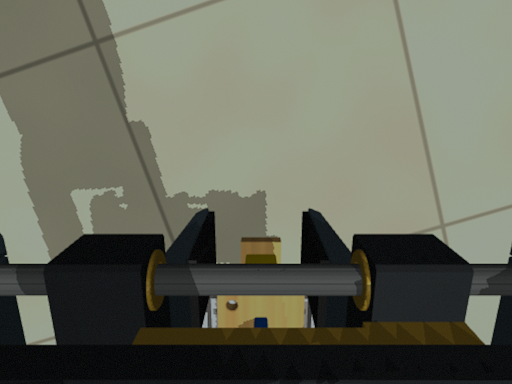

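Run:
```python
from workcell import *
from h import *
S=camera_info("scene");D=camera_info("side")
c=lambda x0,y0,k,p:(x0+(p[0]+.5)/k-.5,y0+(p[1]+.5)/k-.5)
y=np.radians(-17.5);ex=np.array([np.cos(y),np.sin(y)]);ey=np.array([-ex[1],ex[0]]);o=np.array([.7105,-.1896])
for n,p,q in [("tail_top",(381,121),(303,321)),("ball",(322,397),(570,330))]:
    X,e=tri((S,*c(130,190,6,p)),(D,*c(220,180,6,q))); d=X[:2]-o
    print(n,X.round(4),np.round(e,4),"bay",(1e3*d@ex).round(1),(1e3*d@ey).round(1))
print("expect tail bay x -115 z .062; ball bay x 27 z .052")
a=cv2.imread("pics/scene0.png").astype(int);b=cv2.imread("pics/a14f.png").astype(int)
for n,(u,v,w) in dict(bowl=(93,181,22),spike=(254,240,18),post=(320,238,28),awl=(385,187,20)).items():
    dd=np.abs(a-b)[v-w:v+w,u-w:u+w].mean(); print(n,"mean diff",dd.round(2))
```

```text
tail_top [ 0.6026 -0.1522  0.0649] [0.0013 0.0013] bay -114.1 3.2
ball [ 0.737  -0.1976  0.0478] [0.0006 0.0006] bay 27.7 0.3
expect tail bay x -115 z .062; ball bay x 27 z .052
bowl mean diff 5.75
spike mean diff 7.87
post mean diff 9.61
awl mean diff 7.66
```

View pics/a14f.png

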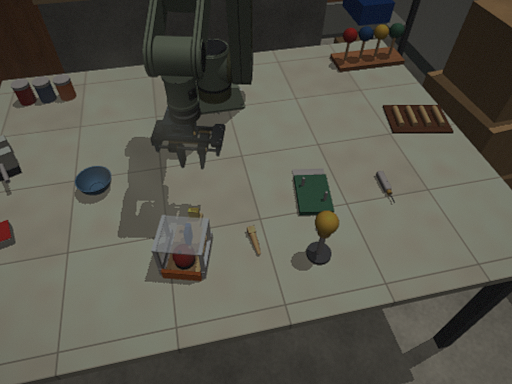

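Bystanders look untouched, but the tail reads 3 mm high and the ball 4 mm low. I'll check for pitch more carefully with known points.

Run:
```python
from workcell import *
from h import *
S=camera_info("scene");D=camera_info("side")
y=np.radians(-17.5);R=np.array([[np.cos(y),-np.sin(y),0],[np.sin(y),np.cos(y),0],[0,0,1]])
o=np.array([.7105,-.1896,0])+R@np.array([-.035,0.001,.008])
P=dict(tongueR=(-.1,-.02,.014),tongueRb=(-.1,-.02,0),tongueL=(-.1,.02,.014),bodyR=(-.05,-.045,.014),bodyRb=(-.05,-.045,0),bodyL=(-.05,.045,.014),
 tt1=(-.088,-.015,.054),tt2=(-.072,-.015,.054),tt3=(-.072,.015,.054),tt4=(-.088,.015,.054),noseR=(.098,-.045,.014),h1=(-.018,-.007,.076),h3=(.018,.007,.076),hole=(-.03,-.03,.014))
for n,im,ci,(x0,y0,x1,y1),k in [("side","pics/b14f.png",D,(255,220,345,270),8),("scene","pics/a14f.png",S,(150,200,230,285),7)]:
    a=cv2.resize(cv2.imread(im)[y0:y1,x0:x1],None,fx=k,fy=k,interpolation=cv2.INTER_CUBIC)
    for nm,p in P.items():
        u,v=proj(ci,o+R@np.array(p)); cv2.circle(a,(int((u+.5-x0)*k),int((v+.5-y0)*k)),3,(255,0,255),1)
    c=proj(ci,o+R@np.array([.062,0,.044])); e=proj(ci,o+R@np.array([.062,0,.044])+np.array([0,0,.03]))
    cv2.circle(a,(int((c[0]+.5-x0)*k),int((c[1]+.5-y0)*k)),4,(0,255,0),1)
    print(n,c)
    cv2.imwrite(f"pics/chk_{n}.png",a)
```

```text
side [314.30094552 233.50087866]
scene [183.1915569  254.85789655]
```

View pics/chk_side.png

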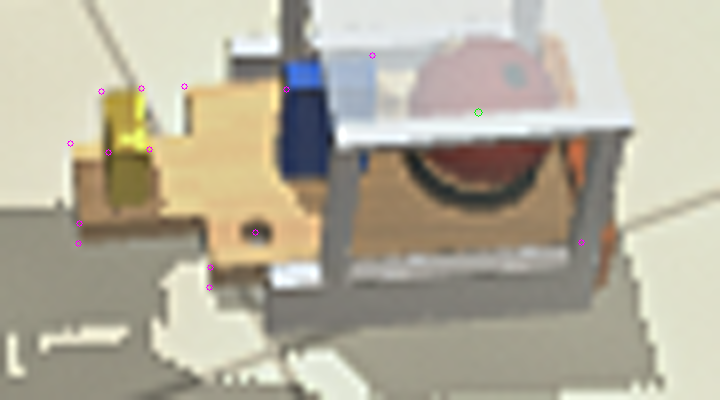

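View pics/chk_scene.png

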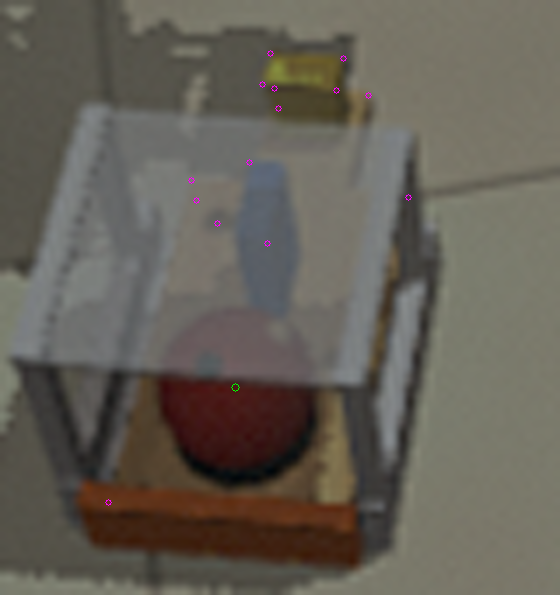

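Run:
```python
from workcell import *
from h import *
S=camera_info("scene");D=camera_info("side")
y=np.radians(-17.5);R=np.array([[np.cos(y),-np.sin(y),0],[np.sin(y),np.cos(y),0],[0,0,1]])
o=np.array([.7105,-.1896,0])
a0=cv2.imread("pics/b14f.png")
x0,y0,x1,y1,k=258,225,338,275,10
a=cv2.resize(a0[y0:y1,x0:x1],None,fx=k,fy=k,interpolation=cv2.INTER_LANCZOS4)
B=[(-.065,-.052,.034),(-.065,-.052,.008),(-.065,.052,.034),(-.045,-.06,.122),(.065,-.06,.122),(.073,-.052,0)]
q=o+R@np.array([-.035,0.001,.008])
P=[(-.1,-.02,.014),(-.1,-.02,0),(-.05,-.045,.014),(-.05,-.045,0),(-.05,-.02,.014),(-.03,-.03,.014),(-.05,-.02,0)]
def d(X,col):
    u,v=proj(D,X); cv2.drawMarker(a,(int((u+.5-x0)*k),int((v+.5-y0)*k)),col,cv2.MARKER_CROSS,9,1)
for p in B: d(o+R@np.array(p),(0,0,255))
for p in P: d(q+R@np.array(p),(255,0,255))
cv2.imwrite("pics/chk2.png",a)
u,v=proj(D,q+R@np.array([-.1,0,0])); u2,v2=proj(D,q+R@np.array([-.1,0,.003])); print("3mm =",v-v2,"px")
```

```text
3mm = 0.5363971585270235 px
```

View pics/chk2.png

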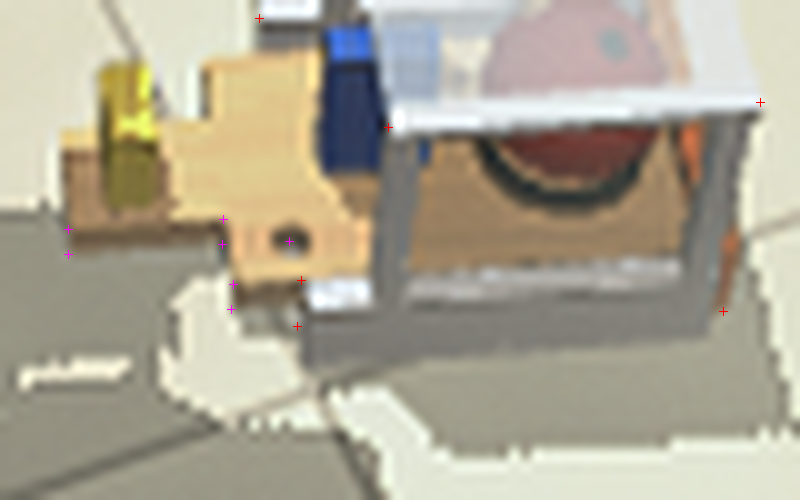

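In the side view the flat-lying prediction matches the tongue and body corners within about 0.7 px, with the same offset at both, so there's no pitch. Handing in.

```bash
python3 -c "
from workcell import *
print(state()['t']); print(job_done())"
```

```text
33.2
the job is handed in; nothing more can be done
None
```

I lifted the plate by the blue handle off the pins and stood it on the tiles. I then regripped it by the yellow tail and slid it into the bay against the orange stop. I handed the job in at 33.2 s with the gripper open and clear of everything.

**Lift:** Side forces on the pins stayed within 2 N. The tool tilted less than 0.5° while lifting.

**Seating:** The nose met the stop where predicted, and the plate did not move under the later pushes. The first push reached 9.7 N at the wrist, but the tool had leaned and was pressing down, so floor friction took part of it. I released, regripped and pushed again. The second push read 12.3 N along the bay axis, which I estimate at about 10 N on the stop after friction. The tool leaned about 3.5° during this push, with the plate flat on the floor.

**Last checks:**
- **Plate:** The tail measured at bay x -114 mm against the -115 expected, and about 3 mm off in y. The plate's corners match a flat-lying plate within about 0.7 px.
- **Ball:** It is in its nest, untouched by the robot.
- **Other objects:** The bowl, spike, awl and post look as they did at the start.
- **Disagreements:** Fixed-camera triangulation read the tail 3 mm high and the ball 4 mm low. The corner check did not support a tilt, so I put this down to pixel picking and calibration. The wrist and fixed cameras also differed by about 3.5 mm along x; I used the wrist values, and the contact position agreed with them.

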